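Lock the stock jars in the rack

TASK

Stand every stock jar from the bench upright in the green rack, one to a pocket, then lift the locking bar off its pin, turn it end for end and refit it so that it lies over the jars with its red end on the seat by the lock. Take the key from its stand, put it in the lock, feel gently back and forth for the hidden position where it drops in, and turn it anticlockwise until the bolt is fully out over the bar. Then put the key back upright in its stand, and leave the other things on the bench undisturbed.

Things in the scene. Friction and masses are not known exactly. Their poses are not given: they have to be found in the camera images.
- rack: Green steel rack fixed to the bench, base 90 x 400 mm with a 40 mm wide tail to y = -353 mm. Origin under the centre of its trough of four pockets; y axis along the row from the pin tower (y = -150 mm) to the lock (y = +183 mm), z up. Trough 70 x 245 mm outside, walls 16 mm high, 5 mm thick. Pin tower, end seat and parking rest (y = -338 mm) 76 mm high, lock case (50 x 46 mm) 126 mm high.
- pocket_0 (a point): Centre of the floor of the pocket next to the pin tower, 6 mm above the bench. Pockets are about 60 x 55 mm inside, 60 mm apart.
- pocket_1 (a point): Centre of the floor of the second pocket from the pin tower.
- pocket_2 (a point): Centre of the floor of the third pocket from the pin tower.
- pocket_3 (a point): Centre of the floor of the pocket next to the lock.
- pin_foot (a point): Foot of the upright pin, in the top face of the pin tower 76 mm above the bench. Pin 12 mm diameter, 24 mm tall with a tapered tip. Cheeks 9 mm high, 41 mm apart, on both sides (rack x) let the bar lie along the row only, either way, so it must be lifted to be turned.
- end_seat (a point): Centre of the flat seat (36 x 22 mm, top 76 mm above the bench) beside the lock, 291 mm from the pin, on which the bar's red end rests.
- lock_mouth (a point): Centre of the lock's round key mouth, an upright bore of 21 mm diameter, in the top of the lock case 126 mm above the bench; axes as the rack's. A hidden rotor lies 22 mm down the bore.
- rotor_top (a point): Fixed point on the bore's axis, 22 mm below the mouth, at the top of the hidden rotor; axes as the rack's. The rotor has a slot 8 mm wide and deep, at the start within 0.4 rad either way of the rack's x axis. With its blade within about 0.15 rad of the slot the key drops in 8 mm, else its tip rests here. Rotor friction 0.06 N m; fully locked, at a stop, with the slot 1.35 rad anticlockwise (from above) of the rack's x.
- bolt (a joint): Brass bolt that slides out of the lock case over the bar's red end, m: about 0 withdrawn, 0.019 fully out. The rotor moves it only after its slot has passed 0.45 rad anticlockwise of the rack's x.
- bar_grip (a point): Grip point of the loose bar (aluminium, 324 x 26 mm, 36 mm wide at the hole, 10 mm thick, 0.22 kg), in its black handle block (40 x 40 mm, 36 mm tall, at the balance point): 12 mm below the handle's top, 34 mm above the bar's underside. y axis along the bar from hole to red end, z up. Pinched along the bar it cannot tip. At the start the bar lies on the pin and the parking rest, pointing away from the pockets.
- bar_hole (a point): Centre of the bar's pin hole (17 mm square), at its underside, 138 mm from the grip point; axes as bar_grip.
- bar_end (a point): On the bar's underside at its red end, 291 mm from the hole; rests on end_seat.
- key_grip (a point): Centre of the red grip of the loose key (0.09 kg): grip 44 mm wide (x axis), 12 mm thick (y axis), 38 mm tall, z up. The key's tip, 75 mm below, is a flat blade 16 mm wide (along x), 5 mm thick (along y), 10 mm tall; above it a shaft of 16 mm diameter and a brass collar, 30 mm in diameter, 24 to 30 mm below this point.
- stand_mouth (a point): Centre of the 23 mm square hole in the top of the wooden key stand (62 x 62 mm, 55 mm tall, fixed). The key's collar rests on it, so that key_grip stands 30 mm above this point; the key may point any way.
- jar_a_mid (a point): One of up to four like closed stock jars (yellow, white lid), 48 mm diameter, 60 mm tall, 0.16 kg; absent in some starts. The point is on its axis, half-way up; z up when upright.
- jar_b_mid (a point): One of up to four like closed stock jars (yellow, white lid), 48 mm diameter, 60 mm tall, 0.16 kg; absent in some starts. The point is on its axis, half-way up; z up when upright.
- jar_c_mid (a point): One of up to four like closed stock jars (yellow, white lid), 48 mm diameter, 60 mm tall, 0.16 kg; absent in some starts. The point is on its axis, half-way up; z up when upright.
- jar_d_mid (a point): One of up to four like closed stock jars (yellow, white lid), 48 mm diameter, 60 mm tall, 0.16 kg; absent in some starts. The point is on its axis, half-way up; z up when upright.
- bar: The locking bar, origin at bar_hole.
- key: The key, origin at the tip of its blade.
- steel_block: Bystander: steel bench block 56 x 56 x 31 mm. Leave alone.
- white_carton: Bystander: small white carton 58 x 85 x 28 mm. Leave alone.
- brush: Bystander: brass brush 200 mm long. Leave alone.

How it is judged:
By the outcome, as a careful person would: the job done as asked, in the order asked, and still so for the second after the job is handed in, with the robot touching nothing.
Of jar_a, jar_b, jar_c, jar_d only 3 to 4 are there at a start; the rules pass over those that are not, and their reading is None.
At some moment in a run one of jar_a, jar_b, jar_c, jar_d may be knocked a few centimetres aside while the robot is not near it.
It also fails if it takes over 200 s, if anything falls off the work surface, if the arm or the gripper's body presses on something with over 40 N, if the wrist force passes 120 N, or if a joint passes its speed limit or range.

ROBOT

A 6-joint arm with a two-finger parallel gripper is mounted at the origin on a cart in front of the work surface, level with it; the furniture and walls round the work are solid. World frame = base frame: x ahead of the robot, y to its left, z up, the work surface at z = 0. Lengths are in m, angles in rad, forces in N, time in s.
With the tool pointing down it reaches from about 0.3 to 0.875 m from the base axis. Payload 6.4 kg.
Tool frame: the origin (TCP) lies between the finger pads; the fingertips stand 25 mm ahead of it and the grasp point (between the pads) lies 6 mm ahead of it (manip.tip_reach is the distance from the TCP to the fingertips, in m); y points along the fingers, z is the direction in which the jaws open and shut, and the axes are right-handed (so a half turn about y gives the same grasp; the last joint's range is limited). The gripper opens to 85 mm and grips with 20 to 120 N. Pads are 22 mm wide; open, the fingers measure 114 mm over their backs; the gripper's body (76 mm by 85 mm) begins 54 mm behind the grasp point. The pads swing forward as they close: fully open they stand 13 mm farther back than shut.
Start: joints at [-1.306, 0.181, 1.607, -0, 1.354, -0.206], TCP at [0.261, -0.512, 0.256] pointing down, gripper open.
Joint ranges: [-2.99, 2.99], [-0.89, 2.07], [0.3, 2.58], [-1.14, 4.28], [0, 2.63], [-3.12, 3.12]. Speed limits (rad/s): [2.57, 2.57, 3.01, 3.14, 3.14, 3.14].

INTERFACE

Orientations are given as a unit quaternion [w, x, y, z].
In Python, from station import status, optics, manip gives the robot as it stands. The module is installed in compiled form; this text tells all that it offers.
- The arm moves only by the tool servo_tool, never from a script. Its arguments are lists of equal length, an entry for each row: "turn": the turn, a rotation vector about the tool's x, y, z in degrees, a list of three; "dp": the shift along the tool's x, y, z in cm, a list of three; "grip": the closure, from -1 (fully open) to 1 (shut), so that 0 is half open. A call has 1 to 5 rows; each row shifts and turns the pose as measured when the row begins, along the tool's axes as they then stand; what a row does not reach is not made up. A row lasts 1/8 s, in which the tool goes at most 62.5 mm and 10.7 degrees, less where a joint would pass 70% of its speed; a pose out of reach is approached as far as the arm can. A call with a gripper value outside its range is refused whole. The fingers move at their own pace and stop on an object; "grip_force" is the grip in N (left out, the last holds). Time passes only in rows, so rows that do not move let the fingers close. It gives the time, the measured TCP pose, the force and the opening at its end, in the units of the state.
- status.get_state(): the state, without advancing time (a new reading comes with each control period).
- optics.read_camera(name): name is "side" or "top"; returns the picture (480x640x3 uint8, red, green, blue); there is no depth.
- optics.get_calibration(name): a dict with "intrinsics" (3x3 intrinsics, pixels), "D" ([k1, k2, p1, p2, k3] as OpenCV has them; the pictures are not rectified), "extrinsics" (4x4, takes a point from camera to world coordinates). Camera axes: x right, y down, z forward; pixel columns grow to the right and rows downward; lengths in m; the calibration is good to about 2 mm. A picture is of the moment at which its call begins. get_calibration takes no time and is no camera call.
- manip.finish_job(): hands the job in, once; it reports no verdict.
The state is a dict: "time_s": time; "qpos": joint angles; "joint_velocities": joint speeds; "joint_torque": joint torques, N m; "eef_pos": TCP position; "eef_rot": TCP orientation; "force": force on the tool from outside, world axes, zero at the start; "ft_torque": the same for the moment, N m; "gripper_width": finger opening in m.
Only numpy, scipy, OpenCV 4.12 (cv2) and the standard library are available. Lean on these libraries where they do the work, as an engineer would, in place of code of your own. Each camera call takes 0.05 s, during which the arm holds its last target. There are 200 camera calls.

## Working session

There is one attempt and no reset: what is moved stays moved. The work goes in short steps, Python scripts to look and compute and a tool call to move; the robot and the scene stay as the last step left them, time stands still between calls to the robot, and variables do not carry over. Pictures are saved under pics/ and viewed, about 12 in all and at most 16, crops included, and the job is handed in when it is done.

Besides the shell and the picture viewer there is one more tool, called after ">>>" in YAML: its name, and indented under it one key for each argument. servo_tool: Moves the arm, as the interface text tells. Its arguments: {"type":"object","properties":{"turn":{"type":"array"},"dp":{"type":"array"},"grip":{"type":"array"},"grip_force":{"type":"number"}},"required":["turn","dp","grip"]}

```bash
mkdir -p pics; ls
python3 - <<'E'
from station import status, optics, manip
import cv2, numpy as np
s=status.get_state(); print({k:np.round(v,3).tolist() for k,v in s.items()}); print(manip.tip_reach)
for n in("top","side"):
    c=optics.get_calibration(n); print(n,np.round(c["intrinsics"],1).tolist(),np.round(c["D"],3),np.round(c["extrinsics"],3).tolist())
    cv2.imwrite(f"pics/{n}0.png",optics.read_camera(n)[:,:,::-1])
E
```

```text
pics
{'time_s': 0.0, 'qpos': [-1.306, 0.182, 1.608, -0.0, 1.354, -0.206], 'joint_velocities': [-0.0, -0.0, 0.0, 0.001, -0.001, -0.0], 'joint_torque': [0.001, -44.487, -35.134, -0.0, 0.009, 0.0], 'eef_pos': [0.261, -0.512, 0.255], 'eef_rot': [0.165, -0.165, 0.688, -0.687], 'force': [-0.047, -0.367, 0.395], 'ft_torque': [0.083, -0.033, -0.004], 'gripper_width': 0.086}
0.025
top [[450.7, 0.0, 313.6], [0.0, 450.7, 232.0], [0.0, 0.0, 1.0]] [-0.08  0.    0.    0.    0.  ] [[-0.02, -0.996, 0.086, 0.466], [-1.0, 0.019, -0.009, 0.057], [0.008, -0.086, -0.996, 1.566], [0.0, 0.0, 0.0, 1.0]]
side [[518.9, 0.0, 324.2], [0.0, 518.9, 250.1], [0.0, 0.0, 1.0]] [0.009 0.    0.    0.    0.   ] [[-0.982, -0.045, 0.185, 0.31], [-0.188, 0.359, -0.914, 1.357], [-0.025, -0.932, -0.361, 0.617], [0.0, 0.0, 0.0, 1.0]]
```

View pics/top0.png

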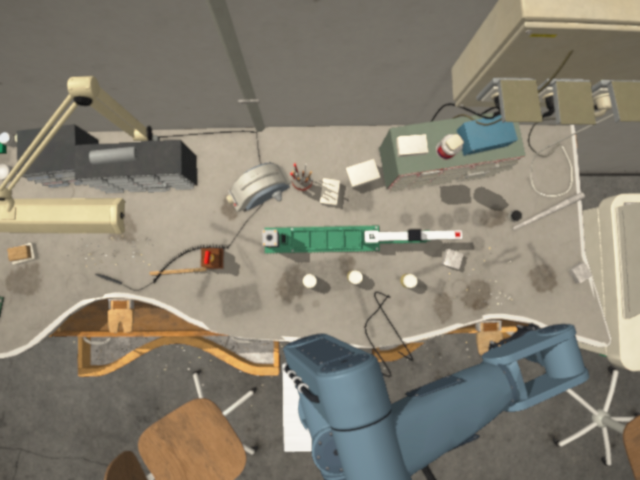

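View pics/side0.png

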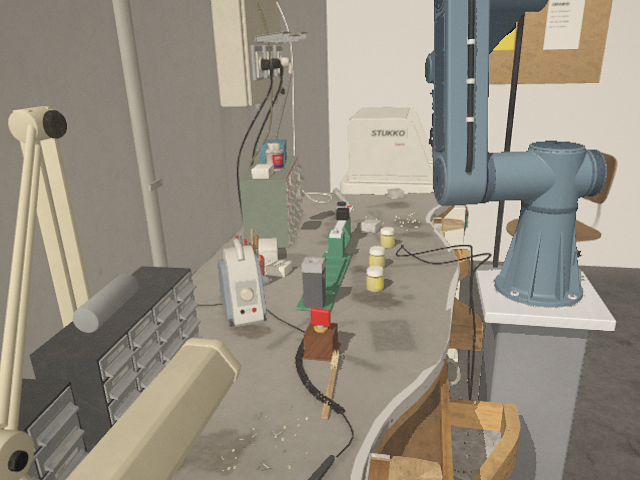

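```bash
cat > h.py <<'E'
from station import status, optics, manip
import cv2, numpy as np
C={n:optics.get_calibration(n) for n in("top","side")}
def ray(n,uv):
    c=C[n];p=cv2.undistortPoints(np.array(uv,float).reshape(-1,1,2),c["intrinsics"],c["D"])[0,0]
    E=np.array(c["extrinsics"]);return E[:3,3],E[:3,:3]@np.array([p[0],p[1],1.])
def onz(n,uv,z):
    o,d=ray(n,uv);return o+d*(z-o[2])/d[2]
def two(a,b):
    (o1,d1),(o2,d2)=ray("top",a),ray("side",b)
    t=np.linalg.lstsq(np.c_[d1,-d2],o2-o1,rcond=None)[0]
    p,q=o1+t[0]*d1,o2+t[1]*d2;return (p+q)/2,np.linalg.norm(p-q)
def pix(n,P):
    E=np.linalg.inv(C[n]["extrinsics"]);return cv2.projectPoints(np.array(P,float).reshape(-1,1,3),cv2.Rodrigues(E[:3,:3])[0],E[:3,3],C[n]["intrinsics"],C[n]["D"])[0][:,0]
def shot(n,name):
    im=optics.read_camera(n)[:,:,::-1].copy();cv2.imwrite(f"pics/{name}.png",im);return im
def crop(im,x,y,w,h,s,name):
    cv2.imwrite(f"pics/{name}.png",cv2.resize(im[y:y+h,x:x+w],None,fx=s,fy=s,interpolation=cv2.INTER_CUBIC))
def blobs(m,amin=8):
    n,l,st,c=cv2.connectedComponentsWithStats(m.astype(np.uint8))
    return [(st[i].tolist(),np.round(c[i],2).tolist(),i) for i in range(1,n) if st[i,4]>=amin],l
def rect(l,i): return cv2.minAreaRect(np.argwhere(l==i)[:,::-1].astype(np.float32))
E
python3 - <<'E'
from h import *
t=cv2.imread("pics/top0.png");s=cv2.imread("pics/side0.png")
print(optics.get_calibration("top")["extrinsics"])
crop(t,185,205,310,105,2.55,"ct")
crop(s,270,190,150,180,3.3,"cs")
for n,im in(("top",t),("side",s)):
    h=cv2.cvtColor(im,cv2.COLOR_BGR2HSV);H,S,V=cv2.split(h)
    roi=np.zeros(H.shape,bool)
    if n=="top": roi[205:310,185:495]=1
    else: roi[190:370,270:420]=1
    for nm,m in (("green",(H>60)&(H<95)&(S>90)),("red",((H<6)|(H>174))&(S>150)&(V>90)),("yellow",(H>18)&(H<35)&(S>90)&(V>110)),("white",(S<40)&(V>205)),("black",(V<45))):
        b,l=blobs(m&roi)
        for st,c,i in b: print(n,nm,st,c,[np.round(v,1).tolist() for v in rect(l,i)])
E
```

```text
[[-0.01962904 -0.99610854  0.08592129  0.46601814]
 [-0.99977836  0.01890159 -0.00927189  0.05687858]
 [ 0.00761176 -0.08608424 -0.99625878  1.56560055]
 [ 0.          0.          0.          1.        ]]
top green [266, 226, 113, 26, 2111] [323.19, 239.36] [[321.8, 239.0], [23.9, 112.1], 88.8]
top green [394, 241, 10, 2, 19] [398.74, 241.53] [[398.5, 241.5], [1.0, 9.0], 90.0]
top green [405, 240, 15, 2, 16] [412.38, 240.94] [[412.0, 240.5], [14.0, 1.0], -0.0]
top red [456, 233, 3, 3, 9] [457.0, 234.0] [[457.0, 234.0], [2.0, 2.0], 90.0]
top red [204, 251, 6, 13, 64] [206.58, 256.92] [[206.5, 257.0], [12.0, 5.0], 90.0]
top yellow [401, 275, 3, 9, 16] [401.75, 279.0] [[401.7, 278.9], [1.8, 8.1], 8.1]
top white [262, 231, 14, 14, 87] [268.92, 237.21] [[268.5, 237.5], [13.0, 13.0], 90.0]
top white [365, 231, 42, 11, 350] [385.12, 235.64] [[385.5, 236.0], [10.0, 41.0], 90.0]
top white [423, 230, 39, 9, 254] [441.08, 234.42] [[442.0, 234.0], [8.0, 38.0], 90.0]
top white [444, 250, 17, 17, 193] [451.87, 258.83] [[452.4, 258.6], [14.8, 14.8], 16.7]
top white [349, 271, 13, 13, 127] [355.26, 
[... 903 characters left out ...]
.0], 90.0]
side white [403, 190, 17, 4, 44] [410.98, 190.91] [[411.0, 191.5], [3.0, 16.0], 90.0]
side white [330, 221, 15, 17, 114] [337.34, 229.58] [[336.6, 228.9], [10.4, 19.2], 15.9]
side white [362, 224, 9, 6, 25] [365.8, 226.64] [[366.0, 226.5], [4.0, 9.4], 53.1]
side white [381, 228, 12, 7, 72] [386.32, 230.94] [[386.5, 231.0], [6.0, 11.0], 90.0]
side white [270, 241, 7, 17, 95] [272.55, 248.78] [[273.0, 249.0], [16.0, 6.0], 90.0]
side white [370, 246, 13, 9, 93] [375.96, 250.4] [[376.0, 250.0], [8.0, 12.0], 90.0]
side white [279, 262, 10, 15, 48] [282.54, 268.42] [[282.4, 268.0], [7.0, 14.5], 21.0]
side white [367, 266, 15, 11, 127] [373.99, 271.12] [[373.7, 271.1], [13.6, 10.2], 8.1]
```

View pics/ct.png

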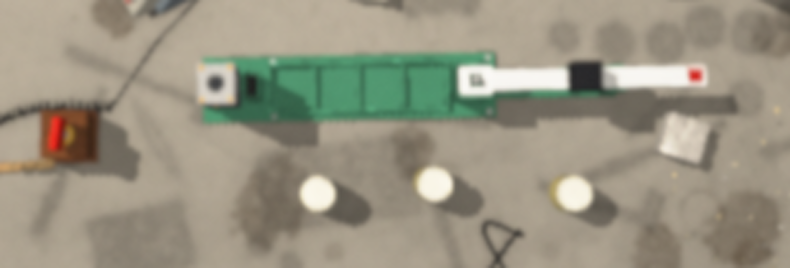

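View pics/cs.png

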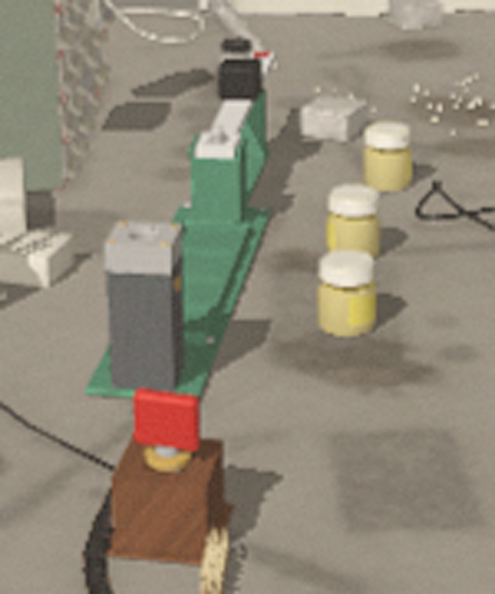

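```bash
cat >> h.py <<'E'
from scipy.spatial.transform import Rotation as R
def Rt(q): return R.from_quat([q[1],q[2],q[3],q[0]])
def go(P,yaw=None,show=True):
    """distance from TCP to P (world) in tool axes cm; turn (deg, rotvec tool) to pointing down with jaw axis (tool z) at yaw deg from world x (mod 180)"""
    s=status.get_state();r=Rt(s["eef_rot"]);d=np.array(P)-s["eef_pos"]
    print("dp cm tool",np.round(r.inv().apply(d)*100,2),"world mm",np.round(d*1e3,1))
    if yaw is not None:
        best=None
        for k in(0,180):
            a=np.radians(yaw+k);z=np.array([np.cos(a),np.sin(a),0]);y=np.array([0,0,-1.]);x=np.cross(y,z)
            v=(r.inv()*R.from_matrix(np.c_[x,y,z])).as_rotvec(degrees=True)
            print("   turn",np.round(v,1),"|",round(np.linalg.norm(v),1))
E
python3 - <<'E'
from h import *
s=status.get_state();M=Rt(s["eef_rot"]).as_matrix();print(np.round(M,3))
print("jars")
for u,v in(((309.14,280.4),(373.99,271.1)),((355.26,276.83),(375.96,250.4)),((410,280.53),(386.3,231))):
    print(onz("top",u,.06).round(4),[x.round(4) if hasattr(x,'round') else x for x in two(u,v)])
lm=onz("top",(268.9,237.3),.126);print("lock",lm.round(4),two((268.9,237.3),(313.9,261.5)))
h=onz("top",(414.06,235.05),.122);e=onz("top",(457,234),.086);print("handle",h.round(4),"redend",e.round(4))
st=onz("top",(185+70/2.55,205+135/2.55),.055);print("stand",st.round(4))
print("key top",onz("top",(206.58,256.92),.055+.03+.019).round(4), two((206.58,256.92),(320,309)))
g=[onz("top",(u,v),0.003).round(3).tolist() for u,v in((262,227),(262,253.5),(379.5,226),(379.5,251))];print("green",g)
# rectified trough view 1mm/px at z=.016
t=cv2.imread("pics/top0.png")
xs=np.arange(.38,.56,.001);ys=np.arange(.30,-.45,-.001)
P=np.array([[x,y,.016] for x in xs[::-1] for y in ys]);uv=pix("top",P).astype(np.float32).reshape(len(xs),len(ys),2)
im=cv2.remap(t,uv[...,0],uv[...,1],cv2.INTER_CUBIC);cv2.imwrite("pics/rect.png",im)
print("x=0.56 at row0, y=.30 at col0")
E
```

```text
[[-0.891 -0.     0.454]
 [-0.454  0.002 -0.891]
 [-0.    -1.    -0.002]]
jars
[0.4346 0.0608 0.06  ] [array([0.4349, 0.0609, 0.0501]), np.float64(0.001)]
[ 0.4433 -0.093   0.06  ] [array([ 0.4441, -0.0939,  0.0504]), np.float64(0.0019)]
[ 0.4269 -0.2762  0.06  ] [array([ 0.4277, -0.2785,  0.0491]), np.float64(0.0021)]
lock [0.5758 0.1869 0.126 ] (array([0.57487859, 0.18697758, 0.12270581]), np.float64(0.0024336908072374623))
handle [ 0.5744 -0.281   0.122 ] redend [ 0.5779 -0.4342  0.086 ]
stand [0.5153 0.3839 0.055 ]
key top [0.5174 0.3925 0.104 ] (array([0.51750103, 0.39323943, 0.10076974]), np.float64(7.311709079950594e-06))
green [[0.622, 0.222, 0.003], [0.529, 0.223, 0.003], [0.617, -0.188, 0.003], [0.53, -0.186, 0.003]]
x=0.56 at row0, y=.30 at col0
```

View pics/rect.png

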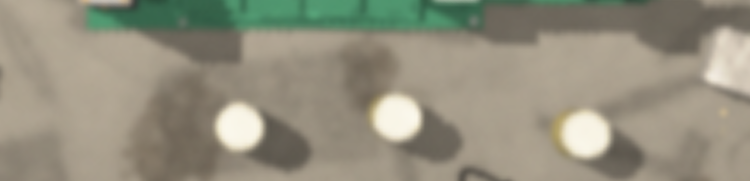

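Run:
```python
from h import *
t=cv2.imread("pics/top0.png")
xs=np.arange(.50,.65,.001);ys=np.arange(.24,-.16,-.001)
P=np.array([[x,y,.016] for x in xs[::-1] for y in ys]);uv=pix("top",P).astype(np.float32).reshape(len(xs),len(ys),2)
im=cv2.remap(t,uv[...,0],uv[...,1],cv2.INTER_CUBIC);cv2.imwrite("pics/rect2.png",cv2.resize(im,None,fx=2,fy=2))
row=im[60:95,:,1].astype(float).mean(0)  # x .555-.59
print("profile along y", [(round(float(ys[i]),3),int(row[i])) for i in range(80,400,3)])
for a,b in((140,180),(185,225),(230,270),(275,315)):
    c=im[:,a:b].astype(float).mean(1);gm=c[:,1]-c[:,2]
    print(ys[(a+b)//2].round(3),[(round(float(xs[::-1][i]),3),int(c[i,1])) for i in range(20,135,3)])
```

```text
profile along y [(0.16, 80), (0.157, 78), (0.154, 65), (0.151, 54), (0.148, 50), (0.145, 51), (0.142, 63), (0.139, 78), (0.136, 86), (0.133, 91), (0.13, 99), (0.127, 105), (0.124, 105), (0.121, 101), (0.118, 99), (0.115, 102), (0.112, 108), (0.109, 114), (0.106, 117), (0.103, 119), (0.1, 122), (0.097, 124), (0.094, 126), (0.091, 128), (0.088, 130), (0.085, 132), (0.082, 134), (0.079, 137), (0.076, 141), (0.073, 144), (0.07, 147), (0.067, 149), (0.064, 145), (0.061, 131), (0.058, 116), (0.055, 118), (0.052, 135), (0.049, 145), (0.046, 148), (0.043, 148), (0.04, 149), (0.037, 149), (0.034, 149), (0.031, 150), (0.028, 150), (0.025, 150), (0.022, 150), (0.019, 150), (0.016, 150), (0.013, 150), (0.01, 148), (0.007, 146), (0.004, 143), (0.001, 131), (-0.002, 122), (-0.005, 130), (-0.008, 144), (-0.011, 151), (-0.014, 151), (-0.017, 151), (-0.02, 151), (-0.023, 151), (-0.026, 151), (-0.029, 151), (-0.032, 151), (-0.035, 151), (-0.038, 151), (-0.041, 151), (-0.044, 150), (-0.047, 150), (-0.05, 148), (-0.053, 146), (-0.056, 139), (-0.059, 127), (-0.062, 115), (-0.065, 117), (-0.068, 132), (-0
[... 1935 characters left out ...]
0.546, 144), (0.543, 134), (0.54, 124), (0.537, 125), (0.534, 129), (0.531, 137), (0.528, 149), (0.525, 159), (0.522, 162), (0.519, 162), (0.516, 160)]
-0.055 [(0.63, 173), (0.627, 171), (0.624, 165), (0.621, 156), (0.618, 150), (0.615, 150), (0.612, 149), (0.609, 138), (0.606, 124), (0.603, 121), (0.6, 130), (0.597, 140), (0.594, 142), (0.591, 143), (0.588, 141), (0.585, 140), (0.582, 139), (0.579, 139), (0.576, 140), (0.573, 140), (0.57, 141), (0.567, 141), (0.564, 141), (0.561, 141), (0.558, 141), (0.555, 140), (0.552, 139), (0.549, 137), (0.546, 135), (0.543, 127), (0.54, 122), (0.537, 126), (0.534, 130), (0.531, 130), (0.528, 134), (0.525, 142), (0.522, 145), (0.519, 142), (0.516, 138)]
```

View pics/rect2.png

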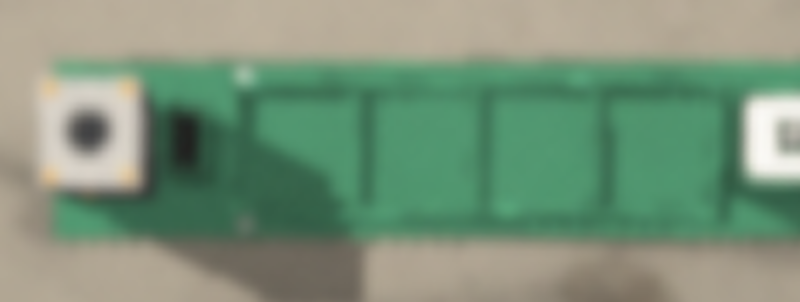

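>>> servo_tool:
  turn:
    - [0,-10.5,0]
    - [0,-10.5,0]
    - [0,-10.5,0]
    - [0,-10.5,0]
    - [0,-10.5,0]
  dp:
    - [-4.2,0,-2.2]
    - [-4.5,0,-1.5]
    - [-4.7,0,-0.6]
    - [-4.7,0,0.3]
    - [-4.6,0,1.1]
  grip: [-1,-1,-1,-1,-1]
  grip_force: 40

```text
time_s: 0.72
eef_pos: [0.3949, -0.3127, 0.2533]
eef_rot: [0.458, -0.457, 0.541, -0.538]
force: [1.3, -0.7, -0.3]
gripper_width: 0.0855
```

>>> servo_tool:
  turn:
    - [0,-10.5,0]
    - [0,0,0]
  dp:
    - [-4.3,3,1.9]
    - [0,3,0]
  grip: [-1,-1]

```text
time_s: 0.98
eef_pos: [0.4238, -0.2701, 0.1944]
eef_rot: [0.508, -0.506, 0.492, -0.493]
force: [0.4, -0.4, -0.1]
gripper_width: 0.0854
```

Run:
```python
from h import *
go((.427,-.277,.048),0)
print(status.get_state()["qpos"].round(2) if hasattr(status.get_state()["qpos"],'round') else status.get_state()["qpos"])
```

```text
dp cm tool [ 0.72 14.64  0.27] world mm [   3.2   -6.9 -146.4]
   turn [-0.1  1.7 -0.1] | 1.7
   turn [-1.000e-01 -1.783e+02  2.000e-01] | 178.3
[-0.81  0.08  1.85  0.    1.21 -0.84]
```

>>> servo_tool:
  turn:
    - [0,1.7,0]
    - [0,0,0]
    - [0,0,0]
    - [0,0,0]
    - [0,0,0]
  dp:
    - [0.7,3,0.3]
    - [0,5,0]
    - [0,5,0]
    - [0,1.5,0]
    - [0,0,0]
  grip: [-1,-1,-1,-1,1]

```text
time_s: 1.6
eef_pos: [0.427, -0.2744, 0.0438]
eef_rot: [0.501, -0.5, 0.501, -0.499]
force: [0.5, -0.1, 0.4]
gripper_width: 0.0698
```

>>> servo_tool:
  turn:
    - [0,0,0]
    - [0,0,0]
    - [0,0,0]
  dp:
    - [0,0,0]
    - [0,0,0]
    - [0,0,0]
  grip: [1,1,1]

```text
time_s: 1.98
eef_pos: [0.4293, -0.2767, 0.0481]
eef_rot: [0.501, -0.5, 0.498, -0.501]
force: [0.7, 0.0, -1.5]
gripper_width: 0.0469
```

Run:
```python
from h import *
im=shot("top","t2")
m=cv2.inRange(cv2.cvtColor(im,cv2.COLOR_BGR2HSV),(0,0,200),(180,45,255));m[:262]=0;m[300:]=0;m[:,:280]=0;m[:,440:]=0
for b in blobs(m,40)[0]: print(b[:2],onz("top",b[1],.06).round(4))
crop(im,185,205,310,120,2.55,"ct2")
go((.575,-.086,.15),0)
```

```text
([349, 270, 13, 14, 141], [355.09, 276.78]) [ 0.4435 -0.0925  0.06  ]
([303, 274, 13, 14, 142], [309.02, 280.49]) [0.4343 0.0612 0.06  ]
dp cm tool [-19.03 -10.15  14.65] world mm [145.6 190.7 101.9]
   turn [-0.3  0.1  0.1] | 0.3
   turn [ 1.000e-01 -1.799e+02  4.000e-01] | 179.9
```

View pics/ct2.png

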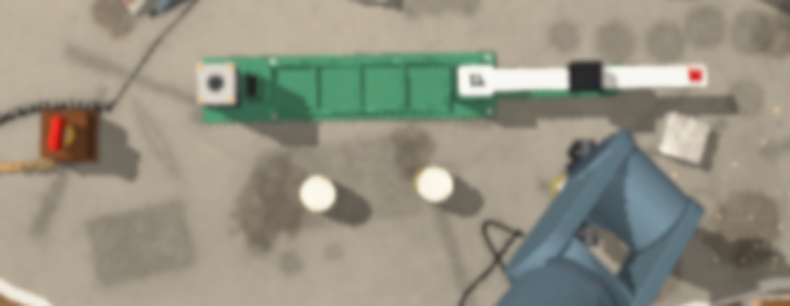

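>>> servo_tool:
  turn:
    - [0,0,0]
    - [0,0,0]
    - [0,0,0]
    - [0,0,0]
    - [0,0,0]
  dp:
    - [0,-5,0]
    - [-4,-5,0]
    - [-5,0,0]
    - [-5,0,4]
    - [-5,0,5]
  grip: [1,1,1,1,1]

```text
time_s: 2.65
eef_pos: [0.5129, -0.0938, 0.1534]
eef_rot: [-0.5, 0.497, -0.498, 0.505]
force: [0.1, -0.7, -0.8]
gripper_width: 0.0474
```

>>> servo_tool:
  turn:
    - [0,0,0]
    - [0,0,0]
  dp:
    - [0,0,5]
    - [0,0,0.6]
  grip: [1,1]

```text
time_s: 2.9
eef_pos: [0.5723, -0.0899, 0.1549]
eef_rot: [-0.502, 0.498, -0.496, 0.504]
force: [-0.4, -0.0, -1.2]
gripper_width: 0.0469
```

Run:
```python
from h import *
go((.575,-.086,.056),0)
```

```text
dp cm tool [-0.43  9.89  0.15] world mm [  2.7   3.9 -98.9]
   turn [-0.7 -0.   0.2] | 0.7
   turn [ -0.4 180.   -1. ] | 180.0
```

>>> servo_tool:
  turn:
    - [-0.5,0,0]
    - [0,0,0]
    - [0,0,0]
    - [0,0,0]
  dp:
    - [-0.4,4,0.2]
    - [0,4,0]
    - [0,1.3,0]
    - [0,0,0]
  grip: [1,1,1,1]

```text
time_s: 3.4
eef_pos: [0.5754, -0.0865, 0.0616]
eef_rot: [-0.5, 0.5, -0.498, 0.502]
force: [0.4, -0.6, -1.5]
gripper_width: 0.0472
```

Run:
```python
from h import *
go((.575,-.086,.055),0)
```

```text
dp cm tool [-0.06  0.66 -0.04] world mm [-0.4  0.5 -6.6]
   turn [-0.2 -0.   0.3] | 0.4
   turn [ -0.4 180.   -0.4] | 180.0
```

>>> servo_tool:
  turn:
    - [0,0,0]
    - [0,0,0]
    - [0,0,0]
    - [0,0,0]
    - [0,0,0]
  dp:
    - [0,0.6,0]
    - [0,0,0]
    - [0,0,0]
    - [0,0,0]
    - [0,-4,0]
  grip: [1,1,-1,-1,-1]

```text
time_s: 4.03
eef_pos: [0.5756, -0.087, 0.098]
eef_rot: [-0.5, 0.5, -0.498, 0.503]
force: [0.3, -0.5, 0.7]
gripper_width: 0.0852
```

>>> servo_tool:
  turn:
    - [0,0,0]
    - [0,0,0]
    - [0,0,0]
    - [0,0,0]
    - [0,0,0]
  dp:
    - [0,-5,0]
    - [0,-1,-4]
    - [0,0,-5]
    - [0.6,0,-4]
    - [0,0,0]
  grip: [-1,-1,-1,-1,-1]

```text
time_s: 4.65
eef_pos: [0.446, -0.094, 0.165]
eef_rot: [-0.502, 0.498, -0.493, 0.507]
force: [0.2, 0.2, 0.4]
gripper_width: 0.0858
```

Run:
```python
from h import *
go((.4435,-.0927,.048),0)
```

```text
dp cm tool [-0.26 11.69 -0.46] world mm [  -2.5    1.3 -117. ]
   turn [-1.1 -0.   0.6] | 1.2
   turn [ -1.  180.   -1.7] | 180.0
```

```bash
cat >> h.py <<'E'
def jars(name):
    im=shot("top",name)
    m=cv2.inRange(cv2.cvtColor(im,cv2.COLOR_BGR2HSV),(0,0,200),(180,45,255));m[:225]=0;m[310:]=0;m[:,:275]=0;m[:,440:]=0
    for b in blobs(m,40)[0]: print(b[:2],onz("top",b[1],.06).round(4))
    s=shot("side",name+"s");m=cv2.inRange(cv2.cvtColor(s,cv2.COLOR_BGR2HSV),(18,90,110),(35,255,255));m[:190]=0;m[370:]=0;m[:,:270]=0;m[:,420:]=0
    for b in blobs(m,40)[0]: print("side yellow",b[:2])
E
python3 - <<'E'
from h import *
jars("t3")
E
```

```text
([347, 230, 13, 13, 132], [353.19, 236.22]) [ 0.5791 -0.0897  0.06  ]
([365, 231, 43, 11, 357], [385.33, 235.58]) [ 0.5792 -0.198   0.06  ]
([423, 230, 17, 9, 122], [432.0, 234.19]) [ 0.5808 -0.3569  0.06  ]
([303, 274, 13, 14, 139], [309.01, 280.48]) [0.4344 0.0612 0.06  ]
side yellow ([325, 251, 16, 13, 181], [332.92, 257.31])
side yellow ([369, 255, 16, 13, 157], [376.62, 260.36])
side yellow ([366, 275, 18, 17, 238], [374.98, 283.23])
side yellow ([314, 325, 14, 8, 62], [320.13, 329.18])
```

>>> servo_tool:
  turn:
    - [-1,0,0.5]
    - [0,0,0]
    - [0,0,0]
    - [0,0,0]
    - [0,0,0]
  dp:
    - [-0.1,5,-0.4]
    - [0,5,0]
    - [0,1.7,0]
    - [0,0,0]
    - [0,0,0]
  grip: [-1,-1,-1,1,1]

```text
time_s: 5.38
eef_pos: [0.4544, -0.0966, 0.0485]
eef_rot: [-0.502, 0.499, -0.495, 0.504]
force: [-1.1, 0.1, 1.4]
gripper_width: 0.0515
```

>>> servo_tool:
  turn:
    - [0,0,0]
    - [0,0,0]
    - [0,0,0]
    - [0,0,0]
    - [0,0,0]
  dp:
    - [0,0,0]
    - [0,0,0]
    - [0,-5,0]
    - [0,-5,0]
    - [0,0,0]
  grip: [1,1,1,1,1]

```text
time_s: 6.0
eef_pos: [0.4547, -0.0963, 0.1534]
eef_rot: [-0.502, 0.499, -0.493, 0.506]
force: [0.1, -0.3, -2.7]
gripper_width: 0.0469
```

Run:
```python
from h import *
go((.575,-.026,.16),0)
```

```text
dp cm tool [-7.   -0.53 12.06] world mm [120.3  70.3   6.6]
   turn [-0.9  0.1  0.5] | 1.1
   turn [   0.8 -179.9    1.5] | 179.9
```

>>> servo_tool:
  turn:
    - [-0.5,0,0.3]
    - [-0.5,0,0.3]
    - [0,0,0]
    - [0,0,0]
    - [0,0,0]
  dp:
    - [-3.4,0,4]
    - [-3.3,0,4]
    - [0,0,4]
    - [0,4,0]
    - [0,0,0]
  grip: [1,1,1,1,1]

```text
time_s: 6.62
eef_pos: [0.5763, -0.0267, 0.1098]
eef_rot: [0.5, -0.5, 0.501, -0.499]
force: [-1.0, 0.3, -2.2]
gripper_width: 0.0471
```

Run:
```python
from h import *
go((.575,-.029,.055),0)
```

```text
dp cm tool [ 0.24  5.48 -0.11] world mm [ -1.3  -2.3 -54.8]
   turn [ 0.1  0.  -0.1] | 0.2
   turn [  -0.2 -180.    -0.2] | 180.0
```

>>> servo_tool:
  turn:
    - [0,0,0]
    - [0,0,0]
    - [0,0,0]
    - [0,0,0]
    - [0,0,0]
  dp:
    - [0.2,3,-0.1]
    - [0,1.6,0]
    - [0,0,0]
    - [0,0.9,0]
    - [0,0,0]
  grip: [1,1,1,1,1]

```text
time_s: 7.25
eef_pos: [0.5776, -0.0298, 0.0579]
eef_rot: [-0.501, 0.499, -0.499, 0.501]
force: [0.8, -0.6, -1.3]
gripper_width: 0.047
```

>>> servo_tool:
  turn:
    - [0,0,0]
    - [0,0,0]
    - [0,0,0]
    - [0,0,0]
    - [0,0,0]
  dp:
    - [0,0.3,0]
    - [0,0,0]
    - [0,0,0]
    - [0,-4,0]
    - [0,-5,0]
  grip: [1,-1,-1,-1,-1]

```text
time_s: 7.88
eef_pos: [0.5757, -0.0294, 0.1445]
eef_rot: [0.5, -0.5, 0.501, -0.499]
force: [1.6, 0.5, -0.5]
gripper_width: 0.0853
```

>>> servo_tool:
  turn:
    - [0,0,0]
    - [0,0,0]
    - [0,0,0]
    - [0,0,0]
    - [0,0,0]
  dp:
    - [-3,0,-4.5]
    - [-3,0,-5]
    - [-3,0,-4.5]
    - [0,0,0]
    - [0,0,0]
  grip: [-1,-1,-1,-1,-1]

```text
time_s: 8.5
eef_pos: [0.4378, 0.0614, 0.151]
eef_rot: [-0.503, 0.496, -0.496, 0.505]
force: [0.9, 0.1, 0.6]
gripper_width: 0.0854
```

Run:
```python
from h import *
jars("t4");go((.4344,.0612,.048),0)
```

```text
([328, 230, 13, 13, 129], [334.09, 236.45]) [ 0.5796 -0.0256  0.06  ]
([347, 230, 13, 13, 132], [353.19, 236.22]) [ 0.5791 -0.0897  0.06  ]
([365, 231, 42, 11, 355], [385.26, 235.59]) [ 0.5792 -0.1978  0.06  ]
([423, 230, 17, 9, 119], [432.1, 234.26]) [ 0.5806 -0.3572  0.06  ]
side yellow ([325, 251, 16, 21, 196], [332.78, 263.06])
side yellow ([366, 275, 18, 17, 245], [374.93, 283.21])
side yellow ([314, 325, 14, 8, 62], [319.98, 329.15])
dp cm tool [-0.02 10.25 -0.47] world mm [  -3.3    0.  -102.6]
   turn [-0.8 -0.1  0.1] | 0.8
   turn [-1.000e-01  1.799e+02 -1.200e+00] | 179.9
```

>>> servo_tool:
  turn:
    - [-0.8,0,0]
    - [0,0,0]
    - [0,0,0]
    - [0,0,0]
    - [0,0,0]
  dp:
    - [0,5,-0.4]
    - [0,3.6,0]
    - [0,1.6,0]
    - [0,0,0]
    - [0,0,0]
  grip: [-1,-1,-1,1,1]

```text
time_s: 9.22
eef_pos: [0.4413, 0.0574, 0.0471]
eef_rot: [-0.499, 0.498, -0.5, 0.504]
force: [-1.3, -0.9, 1.1]
gripper_width: 0.0515
```

>>> servo_tool:
  turn:
    - [0,0,0]
    - [0,0,0]
    - [0,0,0]
    - [0,0,0]
    - [0,0,0]
  dp:
    - [0,0,0]
    - [0,0,0]
    - [0,-5,0]
    - [0,-5,0]
    - [0,0,0]
  grip: [1,1,1,1,1]

```text
time_s: 9.85
eef_pos: [0.4419, 0.0574, 0.1513]
eef_rot: [-0.499, 0.497, -0.499, 0.504]
force: [0.4, 1.2, -1.9]
gripper_width: 0.047
```

Run:
```python
from h import *
go((.575,.034,.055),0)
```

```text
dp cm tool [ 2.22  9.73 13.26] world mm [133.1 -23.4 -96.3]
   turn [-0.4 -0.4  0.1] | 0.6
   turn [ -0.2 179.6  -0.7] | 179.6
```

>>> servo_tool:
  turn:
    - [-0.4,-0.4,0]
    - [0,0,0]
    - [0,0,0]
    - [0,0,0]
    - [0,0,0]
  dp:
    - [1.3,0,4.4]
    - [1.3,0,4.4]
    - [0,0,4.4]
    - [0,3.5,0]
    - [0,0,0]
  grip: [1,1,1,1,1]

```text
time_s: 10.48
eef_pos: [0.5745, 0.0309, 0.1114]
eef_rot: [-0.499, 0.501, -0.5, 0.499]
force: [-1.8, -0.1, -1.6]
gripper_width: 0.0475
```

Run:
```python
from h import *
go((.575,.031,.055),0)
```

```text
dp cm tool [-0.02  5.64  0.07] world mm [  0.5   0.1 -56.4]
   turn [0.2 0.  0.1] | 0.2
   turn [   0.2 -180.    -0.3] | 180.0
```

>>> servo_tool:
  turn:
    - [0,0,0]
    - [0,0,0]
    - [0,0,0]
    - [0,0,0]
    - [0,0,0]
  dp:
    - [0,3,0]
    - [0,1.7,0]
    - [0,0,0]
    - [0,0.9,0]
    - [0,0,0]
  grip: [1,1,1,1,1]

```text
time_s: 11.1
eef_pos: [0.576, 0.0309, 0.0576]
eef_rot: [-0.5, 0.501, -0.499, 0.501]
force: [0.1, 0.2, -1.9]
gripper_width: 0.0469
```

>>> servo_tool:
  turn:
    - [0,0,0]
    - [0,0,0]
    - [0,0,0]
    - [0,0,0]
    - [0,0,0]
  dp:
    - [0,0.2,0]
    - [0,0,0]
    - [0,0,0]
    - [0,-5,0]
    - [0,-6,0]
  grip: [1,-1,-1,-1,-1]

```text
time_s: 11.72
eef_pos: [0.5736, 0.0313, 0.1647]
eef_rot: [-0.498, 0.502, -0.501, 0.499]
force: [0.8, 0.2, 0.2]
gripper_width: 0.085
```

>>> servo_tool:
  turn:
    - [0,10,0]
    - [0,10,0]
    - [0,10,0]
    - [0,10,0]
    - [0,10,0]
  dp:
    - [0,-4,-2]
    - [0,0,-2]
    - [0,0,-2]
    - [0,0,0]
    - [0,0,0]
  grip: [-1,-1,-1,-1,-1]

```text
time_s: 12.35
eef_pos: [0.5181, 0.0416, 0.2153]
eef_rot: [-0.236, 0.23, -0.665, 0.67]
force: [0.8, 0.5, 0.3]
gripper_width: 0.0854
```

Run:
```python
from h import *
jars("t5");go((.575,-.282,.18),-90)
a=cv2.imread("pics/t5.png")[200:330,180:500];b=cv2.imread("pics/t5s.png")[180:380,270:470]
a=cv2.resize(a,None,fx=2.3,fy=2.3);b=cv2.resize(b,None,fx=1.5,fy=1.5)
o=np.zeros((600,800,3),np.uint8);o[:a.shape[0],:a.shape[1]]=a;o[300:300+b.shape[0]-0,:b.shape[1]]=b[:300];cv2.imwrite("pics/v5.png",o)
```

```text
([347, 230, 13, 13, 132], [353.19, 236.22]) [ 0.5791 -0.0897  0.06  ]
([365, 231, 42, 11, 355], [385.26, 235.59]) [ 0.5792 -0.1978  0.06  ]
([423, 230, 17, 9, 121], [431.95, 234.22]) [ 0.5807 -0.3567  0.06  ]
side yellow ([323, 251, 18, 30, 219], [332.29, 267.7])
side yellow ([314, 325, 14, 8, 63], [320.16, 329.16])
dp cm tool [15.83  3.71 28.76] world mm [  56.8 -323.6  -35.1]
   turn [-0.4 38.7 -0.5] | 38.7
   turn [  -0.7 -141.3    0.6] | 141.3
```

View pics/v5.png

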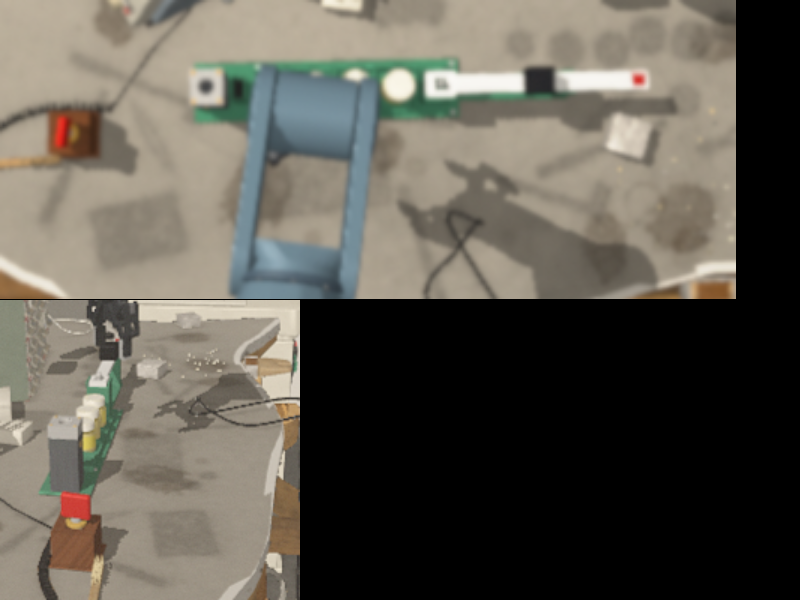

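>>> servo_tool:
  turn:
    - [0,9.7,0]
    - [0,9.7,0]
    - [0,9.7,0]
    - [0,9.7,0]
    - [0,0,0]
  dp:
    - [2.9,0,5.3]
    - [2,0,5.7]
    - [0.9,0,6]
    - [-0.1,0,6]
    - [-1.1,0,6]
  grip: [-1,-1,-1,-1,-1]

```text
time_s: 13.08
eef_pos: [0.5751, -0.2593, 0.2184]
eef_rot: [-0.008, -0.002, -0.706, 0.708]
force: [0.5, 0.4, 0.7]
gripper_width: 0.0856
```

>>> servo_tool:
  turn:
    - [0,0,0]
    - [0,0,0]
  dp:
    - [0,0,1.5]
    - [0,0,0]
  grip: [-1,-1]

```text
time_s: 13.32
eef_pos: [0.5748, -0.279, 0.2178]
eef_rot: [-0.008, -0.002, -0.706, 0.709]
force: [-0.3, 0.2, 0.3]
gripper_width: 0.0853
```

Run:
```python
from h import *
go((.575,-.282,.117),-90);print(np.round(status.get_state()["qpos"],2))
```

```text
dp cm tool [ 0.13 10.09  0.25] world mm [   0.2   -3.  -100.8]
   turn [-0.2  0.5 -0.8] | 1.0
   turn [  -1.3 -179.5    0.4] | 179.5
[-0.64  0.34  1.48  0.01  1.3   0.92]
```

>>> servo_tool:
  turn:
    - [0,0.5,-0.8]
    - [0,0,0]
    - [0,0,0]
    - [0,0,0]
    - [0,0,0]
  dp:
    - [0.1,5,0.3]
    - [0,4,0]
    - [0,1.1,0]
    - [0,0,0]
    - [0,0,0]
  grip: [-1,-1,-1,-1,1]
  grip_force: 80

```text
time_s: 13.95
eef_pos: [0.577, -0.2768, 0.1188]
eef_rot: [-0.006, 0.003, -0.705, 0.709]
force: [1.4, 0.4, 0.4]
gripper_width: 0.0698
```

>>> servo_tool:
  turn:
    - [0,0,0]
    - [0,0,0]
    - [0,0,0]
    - [0,0,0]
  dp:
    - [0,0,0]
    - [0,0,0]
    - [0,0,0]
    - [0,0,0]
  grip: [1,1,1,1]

```text
time_s: 14.45
eef_pos: [0.5799, -0.2823, 0.1257]
eef_rot: [-0.009, -0.0, -0.701, 0.713]
force: [0.1, -0.7, -1.8]
gripper_width: 0.0385
```

Run:
```python
from h import *
go((.575,-.282,.116),-90);print(np.round(status.get_state()["ft_torque"],2))
```

```text
dp cm tool [ 0.51  0.96 -0.06] world mm [-4.9  0.3 -9.7]
   turn [-1.   0.7 -0.8] | 1.5
   turn [  -1.2 -179.2    1.6] | 179.3
[ 0.03  0.01 -0.01]
```

>>> servo_tool:
  turn:
    - [0,0,0]
    - [0,0,0]
    - [0,0,0]
    - [0,0,0]
  dp:
    - [0,0,0]
    - [0,0,0]
    - [0,0,0]
    - [0,0,0]
  grip: [0,0,0,0]

```text
time_s: 14.95
eef_pos: [0.5803, -0.2816, 0.1261]
eef_rot: [-0.01, -0.0, -0.701, 0.713]
force: [0.1, 0.6, -0.1]
gripper_width: 0.0428
```

Run:
```python
from h import *
go((.575,-.282,.116),-90);s=status.get_state();print(np.round(s["ft_torque"],2),np.round(s["force"],1))
im=shot("top","t6")
m=cv2.inRange(cv2.cvtColor(im,cv2.COLOR_BGR2HSV),(0,0,200),(180,45,255));m[:225]=0;m[262:]=0;m[:,:355]=0;m[:,470:]=0
for b in blobs(m,20)[0]: print(b[:2])
crop(im,340,200,140,70,5,"ct6")
```

```text
dp cm tool [0.54 1.01 0.01] world mm [ -5.3  -0.4 -10.1]
   turn [-1.   0.8 -0.8] | 1.5
   turn [  -1.2 -179.2    1.5] | 179.2
[ 0.03 -0.01  0.02] [ 0.1  0.6 -0.1]
([355, 230, 5, 13, 51], [356.67, 236.18])
([364, 230, 37, 12, 324], [381.27, 235.3])
```

View pics/ct6.png

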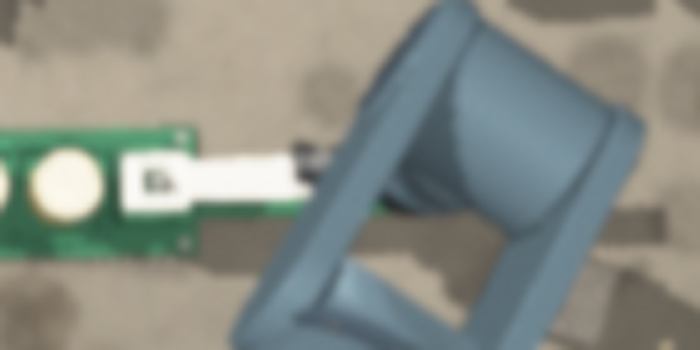

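>>> servo_tool:
  turn:
    - [-0.9,0.7,-0.8]
    - [0,0,0]
    - [0,0,0]
  dp:
    - [0.5,0.9,0]
    - [0,0,0]
    - [0,0,0]
  grip: [-0.3,0,0]

```text
time_s: 15.38
eef_pos: [0.5748, -0.2818, 0.116]
eef_rot: [-0.001, -0.001, 0.707, -0.707]
force: [0.0, -0.3, 0.7]
gripper_width: 0.0426
```

Run:
```python
from h import *
go((.575,-.282,.116),-90);s=status.get_state();print(np.round(s["ft_torque"],2),np.round(s["force"],1))
```

```text
dp cm tool [-0.02 -0.    0.02] world mm [ 0.2 -0.2  0. ]
   turn [0.  0.  0.1] | 0.1
   turn [   0.2 -180.    -0. ] | 180.0
[ 0.06  0.05 -0.01] [ 0.  -0.3  0.7]
```

>>> servo_tool:
  turn:
    - [0,0,0]
    - [0,0,0]
    - [0,0,0]
  dp:
    - [0,0,0]
    - [0,0,0]
    - [0,0,0]
  grip: [1,1,1]

```text
time_s: 15.75
eef_pos: [0.575, -0.282, 0.1162]
eef_rot: [0.0, 0.001, -0.707, 0.707]
force: [1.1, -0.9, -1.0]
gripper_width: 0.0389
```

>>> servo_tool:
  turn:
    - [0,0,0]
    - [0,0,0]
    - [0,0,0]
    - [0,0,0]
    - [0,0,0]
  dp:
    - [0,-1,0]
    - [0,-4,0]
    - [0,-5,0]
    - [0,-4,0]
    - [0,0,0]
  grip: [1,1,1,1,1]

```text
time_s: 16.38
eef_pos: [0.5741, -0.2814, 0.2602]
eef_rot: [-0.002, -0.002, 0.708, -0.706]
force: [0.7, 0.2, -1.6]
gripper_width: 0.0386
```

Run:
```python
from h import *
go((.575,-.008,.26),90);s=status.get_state();print(np.round(s["ft_torque"],2),np.round(s["force"],1),np.round(s["qpos"],2))
```

```text
dp cm tool [ -0.09   0.07 -27.33] world mm [ 9.000e-01  2.734e+02 -2.000e-01]
   turn [   0.4 -180.    -0.2] | 180.0
   turn [0.1 0.  0.3] | 0.3
[0.02 0.04 0.02] [ 0.7  0.2 -1.6] [-0.64  0.32  1.43 -0.    1.4   0.93]
```

>>> servo_tool:
  turn:
    - [0,0,0]
    - [0,0,0]
    - [0,-10,0]
    - [0,-10,0]
    - [0,-10,0]
  dp:
    - [5,0,0]
    - [5,0,0]
    - [2,0,0]
    - [0,0,0]
    - [0,0,0]
  grip: [1,1,1,1,1]

```text
time_s: 17.0
eef_pos: [0.4471, -0.2773, 0.2519]
eef_rot: [0.185, -0.192, 0.687, -0.676]
force: [0.4, -0.2, -2.3]
gripper_width: 0.0388
```

>>> servo_tool:
  turn:
    - [0,-10,0]
    - [0,-10,0]
    - [0,-10,0]
    - [0,-10,0]
    - [0,-10,0]
  dp:
    - [0,0,0]
    - [0,0,0]
    - [0,0,0]
    - [0,0,0]
    - [0,0,0]
  grip: [1,1,1,1,1]

```text
time_s: 17.62
eef_pos: [0.443, -0.2727, 0.2426]
eef_rot: [0.466, -0.468, 0.543, -0.519]
force: [-0.2, 0.8, -2.1]
gripper_width: 0.0391
```

>>> servo_tool:
  turn:
    - [0,-10,0]
    - [0,-10,0]
    - [0,-10,0]
    - [0,-10,0]
    - [0,-10,0]
  dp:
    - [0,0,0]
    - [0,0,0]
    - [0,0,0]
    - [0,0,0]
    - [0,0,0]
  grip: [1,1,1,1,1]

```text
time_s: 18.25
eef_pos: [0.4391, -0.268, 0.2334]
eef_rot: [0.659, -0.644, 0.291, -0.258]
force: [0.4, 0.2, -1.6]
gripper_width: 0.0388
```

Run:
```python
from h import *
go((.575,-.008,.26),90);s=status.get_state();print(np.round(s["force"],1),np.round(s["qpos"],2))
```

```text
dp cm tool [-9.22 -2.18 27.9 ] world mm [135.9 260.   26.6]
   turn [ -1.2 -45.7  -2.8] | 45.8
   turn [  3.4 134.3  -1.5] | 134.4
[ 0.4  0.2 -1.6] [-0.78  0.1   1.75  0.    1.35 -1.55]
```

>>> servo_tool:
  turn:
    - [-0.4,-10,-1]
    - [-0.4,-10,-1]
    - [-0.4,-10,-0.8]
    - [0,-10,0]
    - [0,-5,0]
  dp:
    - [0,-1,0]
    - [0,-1,0]
    - [0,-1,0]
    - [0,0,0]
    - [0,0,0]
  grip: [1,1,1,1,1]

```text
time_s: 18.88
eef_pos: [0.4361, -0.2641, 0.2548]
eef_rot: [0.709, -0.705, -0.001, 0.011]
force: [-0.5, 0.1, -1.9]
gripper_width: 0.039
```

>>> servo_tool:
  turn:
    - [0,0,0]
    - [0,0,0]
    - [0,0,0]
    - [0,0,0]
    - [0,0,0]
  dp:
    - [3,0,5]
    - [3,0,5]
    - [3,0,5]
    - [3,0,5]
    - [1.5,0,5]
  grip: [1,1,1,1,1]

```text
time_s: 19.5
eef_pos: [0.566, -0.0068, 0.2457]
eef_rot: [0.711, -0.703, 0.006, 0.012]
force: [0.0, -0.4, -1.4]
gripper_width: 0.0386
```

Run:
```python
from h import *
go((.575,-.008,.20),90);s=status.get_state();print(np.round(s["force"],1),np.round(s["qpos"],2))
```

```text
dp cm tool [ 1.02  4.54 -0.18] world mm [  9.   -1.2 -45.7]
   turn [-0.6  0.5 -1.5] | 1.7
   turn [  -2.3 -179.5    1. ] | 179.5
[ 0.  -0.4 -1.4] [-0.22  0.19  1.62  0.    1.36 -1.8 ]
```

>>> servo_tool:
  turn:
    - [-0.6,0.5,-1.5]
    - [0,0,0]
    - [0,0,0]
    - [0,0,0]
    - [0,0,0]
  dp:
    - [1,3,-0.1]
    - [0,3,0]
    - [0,3,0]
    - [0,0,0]
    - [0,0,0]
  grip: [1,1,1,1,1]

```text
time_s: 20.12
eef_pos: [0.5718, -0.0007, 0.147]
eef_rot: [0.708, -0.706, 0.0, 0.006]
force: [0.2, -1.3, -0.2]
gripper_width: 0.0391
```

Run:
```python
from h import *
go((.575,-.0075,.116),90);s=status.get_state();print(np.round(s["force"],1),np.round(s["qpos"],2))
T=shot("top","t7");S=shot("side","s7")
def bar(im,z):
    m=cv2.inRange(cv2.cvtColor(im,cv2.COLOR_BGR2HSV),(0,0,200),(180,45,255));m[:222]=0;m[255:]=0;m[:,:290]=0;m[:,470:]=0
    b,l=blobs(m,15)
    for q in b: print(q[:2],[onz("top",p,z).round(4).tolist() for p in ((q[0][0]+q[0][2]-.5,q[1][1]),)])
print("before");bar(cv2.imread("pics/t5.png"),.086);print("now");bar(T,s["eef_pos"][2]-.03)
a=cv2.resize(T[205:265,240:420],None,fx=4,fy=4);b=cv2.resize(S[190:330,270:380],None,fx=2.5,fy=2.5)
o=np.zeros((600,800,3),np.uint8);o[:240,:720]=a;o[245:595,:275]=b;cv2.imwrite("pics/v7.png",o)
```

```text
dp cm tool [ 0.34  3.09 -0.69] world mm [  3.2  -6.8 -31. ]
   turn [-0.2  0.4 -0.5] | 0.7
   turn [  -0.8 -179.6    0.3] | 179.6
[ 0.2 -1.3 -0.2] [-0.21  0.3   1.7   0.    1.15 -1.79]
before
([331, 230, 7, 5, 22], [333.95, 232.05]) [[0.5919, -0.0357, 0.086]]
([347, 230, 13, 13, 132], [353.19, 236.22]) [[0.5768, -0.108, 0.086]]
([365, 231, 42, 11, 355], [385.26, 235.59]) [[0.5758, -0.2641, 0.086]]
([423, 230, 40, 9, 275], [441.74, 234.27]) [[0.5766, -0.4528, 0.086]]
([446, 250, 14, 5, 41], [451.66, 252.78]) [[0.5152, -0.4398, 0.086]]
now
([358, 232, 20, 12, 175], [367.58, 237.45]) [[0.5693, -0.1628, 0.117]]
([290, 236, 17, 9, 141], [297.47, 239.81]) [[0.5661, 0.0667, 0.117]]
([313, 241, 6, 3, 15], [315.67, 242.07]) [[0.5581, 0.0282, 0.117]]
([446, 250, 14, 5, 45], [451.6, 252.67]) [[0.5145, -0.4294, 0.117]]
```

View pics/v7.png

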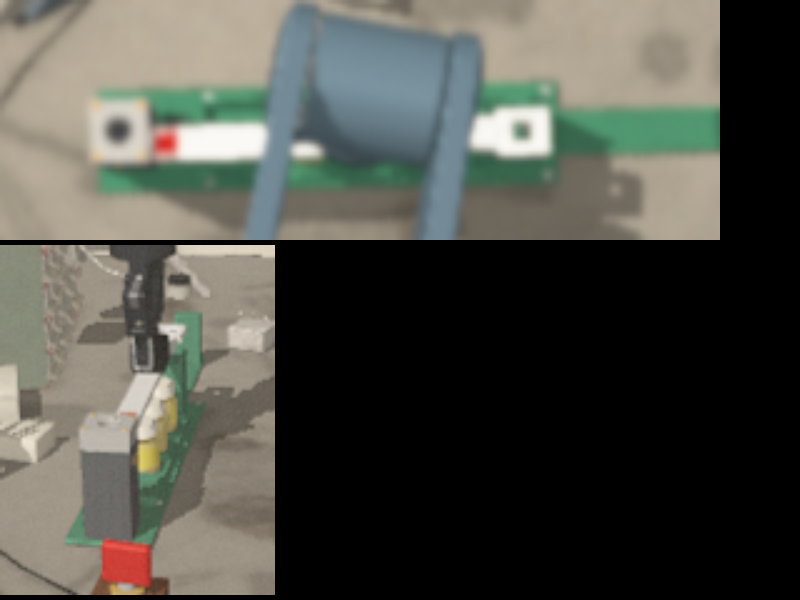

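Run:
```python
from h import *
T=cv2.imread("pics/t7.png");z=status.get_state()["eef_pos"][2]-.03
H=cv2.cvtColor(T,cv2.COLOR_BGR2HSV)
m=(((H[...,0]<8)|(H[...,0]>172))&(H[...,1]>120));m[:,:270]=0;m[:,300:]=0;m[:225]=0;m[255:]=0
for b in blobs(m,5)[0]: print("red",b[:2],onz("top",b[1],z).round(4))
# hole: dark pixels inside ring
g=255-T[230:246,360:378,2].astype(float);ys,xs=np.mgrid[230:246,360:378]
k=(xs>=366)&(xs<=375)&(ys>=233)&(ys<=242);w=np.clip(g-60,0,None)*k
c=(float((w*xs).sum()/w.sum()),float((w*ys).sum()/w.sum()));print("hole",c,onz("top",c,z).round(4)); print(T[230:246,362:378,2])
q=cv2.imread("pics/top0.png");print(q[228:246,362:380,2])
```

```text
red ([279, 238, 5, 5, 20], [280.95, 240.3]) [0.5661 0.149  0.1175]
hole (369.88028169014086, 237.3702213279678) [ 0.57   -0.138   0.1175]
[[ 70  75  80  85  86  87  90  95  98  97  94  92  96 101  99  88]
 [ 73  97 125 138 141 140 143 150 152 153 153 154 158 163 150 113]
 [ 98 144 193 214 217 216 217 219 221 222 222 223 225 225 206 145]
 [157 197 234 244 245 243 241 240 241 242 243 245 246 245 231 165]
 [222 234 246 249 249 244 236 231 232 234 240 246 249 249 237 170]
 [244 246 248 249 247 235 205 185 186 195 220 240 248 249 238 172]
 [248 248 248 249 246 227 170 133 132 148 189 235 248 249 238 175]
 [249 247 247 248 246 226 160 108 103 121 176 234 248 249 239 179]
 [249 248 247 248 247 231 167 108  95 112 172 234 249 249 240 180]
 [249 248 247 249 249 239 194 151 143 150 193 238 249 250 240 181]
 [245 245 247 250 250 246 231 220 219 221 231 245 250 250 240 184]
 [227 231 242 248 250 249 246 245 245 245 246 248 249 248 239 186]
 [169 185 222 240 245 245 245 244 244 243 241 240 239 238 225 172]
 [100 123 168 202 215 216 216 216 215 209 201 195 194 192 175 133]
 [ 58  74 103 126 134 13
[... 761 characters left out ...]
195 233 246 249 248 248]
 [ 59  77 146 223 246 248 239 190 153 157 149 143 175 222 244 248 248 248]
 [ 59  76 144 221 245 249 241 206 172 172 168 169 191 225 244 248 247 246]
 [ 58  74 140 218 245 249 246 233 223 223 223 223 229 239 246 246 240 234]
 [ 56  70 130 206 240 246 245 242 240 240 240 239 240 242 244 237 217 190]
 [ 53  65 112 176 218 228 229 229 228 227 226 225 225 225 222 204 160 122]
 [ 51  59  87 130 159 169 172 171 171 170 168 165 163 163 157 139 104  75]
 [ 51  54  65  84  99 103 104 105 104 103 100  97  96  95  93  84  70  67]
 [ 51  54  56  60  62  63  63  63  62  60  59  58  57  58  59  59  61  72]
 [ 57  62  64  61  57  54  54  53  53  52  52  51  52  54  55  57  61  76]]
```

Run:
```python
from h import *
e=onz("top",(364.0,236.4),.086);f=onz("top",(376.9,237.4),.1175)
print("parked end",e.round(4)," now end",f.round(4), "hole parked?",onz("top",(371.2,236.2),.086).round(4),"hole now",onz("top",(369.9,237.4),.1175).round(4))
go((.579,-.0075,.142),90)
```

```text
parked end [ 0.5759 -0.1229  0.086 ]  now end [ 0.5695 -0.1608  0.1175] hole parked? [ 0.5761 -0.1467  0.086 ] hole now [ 0.5699 -0.1381  0.1175]
dp cm tool [ 0.7   0.54 -0.69] world mm [ 7.  -6.8 -5.5]
   turn [-0.2  0.4 -0.5] | 0.7
   turn [  -0.7 -179.6    0.3] | 179.6
```

>>> servo_tool:
  turn:
    - [-0.2,0.9,-0.5]
    - [0,0,0]
    - [0,0,0]
  dp:
    - [0.7,0.4,-0.8]
    - [0,0,0]
    - [0,0,0]
  grip: [1,1,1]

```text
time_s: 20.6
eef_pos: [0.581, -0.0096, 0.1456]
eef_rot: [-0.707, 0.707, -0.002, 0.005]
force: [0.3, -0.5, -2.4]
gripper_width: 0.039
```

Run:
```python
from h import *
go((.579,-.0085,.116),90);print(np.round(status.get_state()["force"],1))
T=shot("top","t8");z=status.get_state()["eef_pos"][2]-.03
H=cv2.cvtColor(T,cv2.COLOR_BGR2HSV)
m=(((H[...,0]<8)|(H[...,0]>172))&(H[...,1]>120));m[:,:270]=0;m[:,300:]=0;m[:225]=0;m[255:]=0
for b in blobs(m,5)[0]: print("red",b[:2],onz("top",b[1],z).round(4))
g=255-T[:,:,2].astype(float);ys,xs=np.mgrid[0:480,0:640]
k=(xs>=367)&(xs<=377)&(ys>=231)&(ys<=241);w=np.clip(g-60,0,None)*k
c=(float((w*xs).sum()/w.sum()),float((w*ys).sum()/w.sum()));print("hole",c,onz("top",c,z).round(4))
```

```text
dp cm tool [-0.22  2.96  0.11] world mm [ -2.    1.1 -29.6]
   turn [ 0.1 -0.6  0.3] | 0.6
   turn [-5.000e-01  1.794e+02  1.000e-01] | 179.4
[ 0.3 -0.5 -2.4]
red ([282, 235, 4, 5, 17], [283.59, 236.88]) [0.5771 0.1404 0.1156]
hole (372.7668439716312, 235.87943262411346) [ 0.5748 -0.1478  0.1156]
```

>>> servo_tool:
  turn:
    - [0.1,-0.4,0.2]
    - [0,0,0]
    - [0,0,0]
    - [0,0,0]
  dp:
    - [0,0.6,0.15]
    - [0,0.5,0]
    - [0,0.3,0]
    - [0,0,0]
  grip: [1,1,1,1]

```text
time_s: 21.15
eef_pos: [0.5807, -0.0076, 0.1303]
eef_rot: [0.708, -0.707, 0.0, -0.001]
force: [0.1, 0.3, -1.9]
gripper_width: 0.0387
```

>>> servo_tool:
  turn:
    - [0,0,0]
    - [0,0,0]
    - [0,0,0]
    - [0,0,0]
  dp:
    - [0,0.6,0]
    - [0,0.4,0]
    - [0,0.2,0]
    - [0,0,0]
  grip: [1,1,1,1]

```text
time_s: 21.65
eef_pos: [0.5807, -0.0076, 0.1173]
eef_rot: [0.708, -0.707, 0.0, -0.001]
force: [-0.1, -0.0, -1.9]
gripper_width: 0.0388
```

>>> servo_tool:
  turn:
    - [0,0,0]
    - [0,0,0]
    - [0,0,0]
    - [0,0,0]
    - [0,0,0]
  dp:
    - [0,0.15,0]
    - [0,0,0]
    - [0,0,0]
    - [0,0,0]
    - [0,0,0]
  grip: [1,1,0,0,-0.3]

```text
time_s: 22.28
eef_pos: [0.5818, -0.0078, 0.1172]
eef_rot: [0.707, -0.707, -0.001, -0.002]
force: [-0.1, 0.0, 0.6]
gripper_width: 0.0553
```

>>> servo_tool:
  turn:
    - [0,0,0]
    - [0,0,0]
    - [0,0,0]
    - [0,0,0]
    - [0,0,0]
  dp:
    - [0,-3,0]
    - [0,-5,0]
    - [0,-5,0]
    - [-3,0,3]
    - [-3,0,3]
  grip: [-0.3,-0.3,-0.3,-0.3,-0.3]

```text
time_s: 22.9
eef_pos: [0.5217, 0.0515, 0.2514]
eef_rot: [0.707, -0.707, 0.0, -0.004]
force: [0.2, 0.6, 0.1]
gripper_width: 0.0557
```

>>> servo_tool:
  turn:
    - [0,0,0]
    - [0,0,0]
    - [0,0,0]
    - [0,0,0]
  dp:
    - [-2,0,6]
    - [0,0,6]
    - [0,0,6]
    - [0,0,6]
  grip: [-0.3,-0.3,-0.3,-0.3]

```text
time_s: 23.4
eef_pos: [0.5025, 0.2951, 0.254]
eef_rot: [0.707, -0.707, 0.0, -0.007]
force: [0.6, -0.8, -0.2]
gripper_width: 0.0555
```

Run:
```python
from h import *
go((.516,.388,.2),90);print(np.round(status.get_state()["qpos"],2))
T=shot("top","t9");S=shot("side","s9")
a=cv2.resize(T[205:275,190:420],None,fx=3.4,fy=3.4);b=cv2.resize(S[190:370,270:380],None,fx=1.95,fy=1.95)
o=np.zeros((600,800,3),np.uint8);o[:238,:782]=a;o[245:596,:b.shape[1]]=b[:351];cv2.imwrite("pics/v9.png",o)
```

```text
dp cm tool [1.19 5.43 9.3 ] world mm [ 13.5  92.9 -54. ]
   turn [-0.1 -0.6  0.6] | 0.9
   turn [-9.000e-01  1.794e+02 -1.000e-01] | 179.4
[ 0.33  0.19  1.6  -0.    1.34 -1.23]
```

View pics/v9.png

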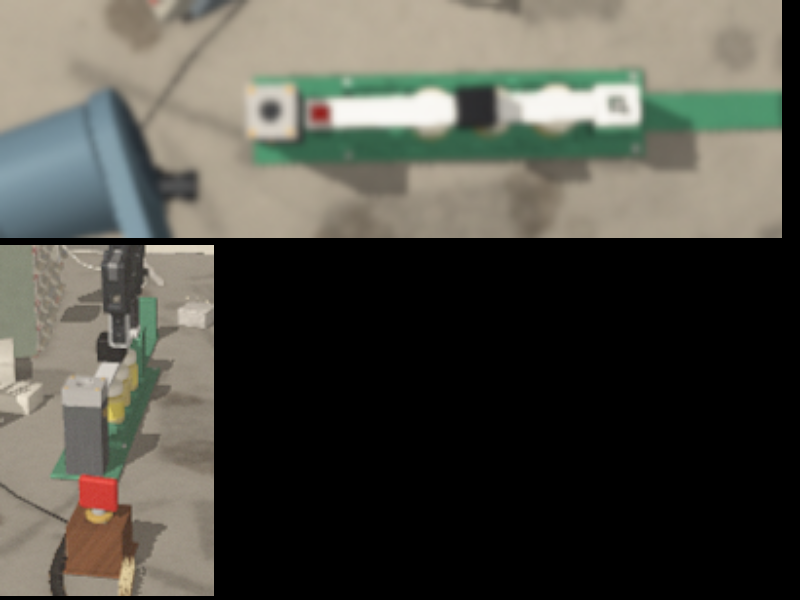

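Run:
```python
from h import *
for f in("top0","t5","t9"):
    T=cv2.imread(f"pics/{f}.png");H=cv2.cvtColor(T,cv2.COLOR_BGR2HSV)
    m=(((H[...,0]<8)|(H[...,0]>172))&(H[...,1]>140)&(H[...,2]>70));m[:,:195]=0;m[:,222:]=0;m[:240]=0;m[275:]=0
    p=np.argwhere(m)[:,::-1].astype(float);print(f,len(p),p.min(0),p.max(0),p.mean(0).round(2))
    W=np.array([onz("top",q,.1) for q in p])[:,:2];W-=W.mean(0);e,v=np.linalg.eigh(W.T@W);print("axis deg",np.degrees(np.arctan2(v[1,1],v[0,1])),np.sqrt(e/len(p))*1e3)
print(cv2.imread("pics/top0.png")[248:268,200:216,2]);print(cv2.imread("pics/top0.png")[248:268,200:216,1])
S=cv2.imread("pics/s9.png");H=cv2.cvtColor(S,cv2.COLOR_BGR2HSV);m=(((H[...,0]<6)|(H[...,0]>174))&(H[...,1]>150)&(H[...,2]>90));m[:300]=0;b,l=blobs(m,100)
for q in b:
    pp=np.argwhere(l==q[2])[:,::-1];ex=[pp[np.argmin(pp@np.array(d))] for d in((1,1),(-1,1),(1,-1),(-1,-1))];print(q[:2],[e.tolist() for e in ex])
    for z in(.104,.085,.066): print(z,[onz("side",e,z).round(4).tolist() for e in ex], onz("side",q[1],.085).round(4))
print("proj for key axis (.516,.39) bottom/mid/top",pix("side",[[.516,.39,.066],[.516,.39,.085],[.516,.39,.104]]).round(1).tolist(),pix("top",[[.516,.39,.104],[.494,.39,.104],[.538,.39,.104]]).round(1).tolist())
```

```text
top0 80 [203. 250.] [210. 264.] [206.46 256.88]
axis deg 170.7180085775398 [ 5.33118419 13.00982654]
t5 81 [203. 250.] [210. 264.] [206.43 256.83]
axis deg 171.2852772514202 [ 5.41134648 12.98979299]Traceback (most recent call last):
  File "<stdin>", line 5, in <module>
    return umr_minimum(a, axis, None, out, keepdims, initial, where)
ValueError: zero-size array to reduction operation minimum which has no identity
```

Run:
```python
from h import *
print(cv2.imread("pics/top0.png")[248:268,200:216,2]);print(cv2.imread("pics/top0.png")[248:268,200:216,1])
S=cv2.imread("pics/s9.png");H=cv2.cvtColor(S,cv2.COLOR_BGR2HSV);m=(((H[...,0]<6)|(H[...,0]>174))&(H[...,1]>150)&(H[...,2]>90));m[:300]=0;b,l=blobs(m,100)
for q in b:
    pp=np.argwhere(l==q[2])[:,::-1];ex=[pp[np.argmin(pp@np.array(d))] for d in((1,1),(-1,1),(1,-1),(-1,-1))];print(q[:2],"tl tr bl br",[e.tolist() for e in ex])
for yaw in(0,-9):
    r=R.from_euler('z',yaw,degrees=True).as_matrix()
    print(yaw,pix("side",[np.array([.516,.39,.085])+r@np.array(c) for c in((.022,.006,.019),(-.022,.006,.019),(.022,.006,-.019),(-.022,.006,-.019))]).round(1).tolist(),
     pix("top",[np.array([.516,.39,.085])+r@np.array(c) for c in((.022,.006,.019),(-.022,.006,.019),(.022,-.006,.019),(-.022,-.006,.019))]).round(1).tolist())
```

```text
[[100 105 107 105 106 106 104 104 105 108 110 111 113 111 109 106]
 [127 123 121 120 121 124 128 129 126 123 122 122 122 122 121 120]
 [146 133 126 126 132 148 162 161 146 130 124 124 124 124 125 125]
 [154 138 129 130 146 181 206 199 167 134 121 123 125 126 126 127]
 [157 140 131 133 156 202 227 220 180 136 118 121 124 124 123 126]
 [159 141 132 134 160 208 231 222 178 134 118 121 119 113 112 116]
 [160 141 132 136 164 212 231 219 171 130 122 129 125 109  98 100]
 [161 141 132 139 171 218 231 215 166 127 125 138 138 119  96  88]
 [161 140 130 141 179 221 230 210 159 123 123 140 147 130 101  86]
 [160 139 129 145 187 225 229 203 154 121 123 141 150 134 104  87]
 [161 140 132 152 198 229 228 196 148 121 127 145 150 134 104  87]
 [160 142 137 158 205 231 225 189 142 123 133 148 146 126 100  88]
 [159 142 138 160 206 230 222 181 137 123 135 142 134 111  93  86]
 [157 141 139 161 206 228 219 173 131 121 128 126 112  95  87  85]
 [157 143 141 161 199 221 205 163 127 118 117 108  96  87  85  86]
 [159 144 140 152 177 192 180 149 124 119 112 100  91  88  87  87]
 [159 144 138 141 151 158 15
[... 1251 characters left out ...]
 100  82  76  67  56  49  44  46  57  62  60  56  54  53  53]
 [131 101  84  78  74  69  65  63  65  68  68  61  55  54  53  54]
 [132 102  85  81  78  77  75  74  75  76  72  66  58  56  54  52]
 [134 112  97  90  86  80  76  73  72  72  70  65  61  57  54  52]
 [136 126 118 109 102  92  78  69  66  65  64  63  61  58  56  55]]
([311, 308, 20, 19, 313], [320.07, 316.83]) tl tr bl br [[312, 308], [329, 310], [311, 323], [329, 326]]
0 [[310.3, 307.6], [330.6, 309.0], [310.9, 323.3], [331.0, 324.8]] [[205.5, 250.6], [205.5, 264.1], [209.2, 250.5], [209.2, 264.1]]
-9 [[310.3, 306.8], [329.7, 309.7], [310.9, 322.5], [330.1, 325.5]] [[206.6, 250.4], [204.5, 263.8], [210.2, 250.9], [208.1, 264.3]]
```

>>> servo_tool:
  turn:
    - [0,4,0.5]
    - [0,4,0]
    - [0,0,0]
    - [0,0,0]
  dp:
    - [1,2.5,5]
    - [0.5,2.5,5]
    - [0,0,0]
    - [0,0,0]
  grip: [-0.3,-0.3,-0.3,-0.3]

```text
time_s: 24.0
eef_pos: [0.5221, 0.3998, 0.203]
eef_rot: [0.706, -0.705, 0.051, -0.053]
force: [-0.5, -0.2, -0.1]
gripper_width: 0.0556
```

Run:
```python
from h import *
go((.517,.395,.093),82);print(np.round(status.get_state()["qpos"],2))
```

```text
dp cm tool [-0.45 11.   -0.57] world mm [  -5.1   -4.8 -110. ]
   turn [-0.1 -0.5  0.1] | 0.5
   turn [ -0.2 179.5  -0.2] | 179.5
[ 0.47  0.41  1.43  0.    1.3  -0.95]
```

>>> servo_tool:
  turn:
    - [0,-0.5,0]
    - [0,0,0]
    - [0,0,0]
    - [0,0,0]
  dp:
    - [-0.4,3,-0.6]
    - [0,5,0]
    - [0,2.5,0]
    - [0,0,0]
  grip: [-0.3,-0.3,-0.3,-0.3]

```text
time_s: 24.5
eef_pos: [0.5215, 0.3901, 0.1021]
eef_rot: [0.707, -0.703, 0.047, -0.054]
force: [0.5, -0.5, 0.8]
gripper_width: 0.0555
```

Run:
```python
from h import *
go((.517,.395,.093),82)
```

```text
dp cm tool [-0.52  0.91  0.42] world mm [-4.5  4.9 -9.1]
   turn [-0.3 -0.2  0.6] | 0.7
   turn [ -0.9 179.8  -0.5] | 179.8
```

Centre and lower, then close gently.

>>> servo_tool:
  turn:
    - [-0.3,-0.2,0.6]
    - [0,0,0]
    - [0,0,0]
    - [0,0,0]
    - [0,0,0]
  dp:
    - [-0.5,0.9,0.4]
    - [0,0,0]
    - [0,0,0]
    - [0,0,0]
    - [0,0,0]
  grip: [-0.3,-0.3,1,1,1]
  grip_force: 60

```text
time_s: 25.12
eef_pos: [0.5204, 0.3956, 0.0991]
eef_rot: [0.707, -0.704, 0.047, -0.052]
force: [-0.3, -0.1, -1.4]
gripper_width: 0.0108
```

>>> servo_tool:
  turn:
    - [0,0,0]
    - [0,0,0]
  dp:
    - [0,0,0]
    - [0,0,0]
  grip: [1,1]

```text
time_s: 25.38
eef_pos: [0.5202, 0.3955, 0.0989]
eef_rot: [0.707, -0.704, 0.047, -0.052]
force: [1.5, -1.1, -0.0]
gripper_width: 0.0113
```

Run:
```python
from h import *
go((.517,.395,.093),82);s=status.get_state();print(np.round(s["force"],1),np.round(s["ft_torque"],2),np.round(s["qpos"],2))
```

```text
dp cm tool [-0.31  0.59 -0.1 ] world mm [-3.2 -0.5 -5.9]
   turn [-0.3  0.   0.4] | 0.5
   turn [   0.6 -180.     0.5] | 180.0
[ 1.5 -1.1 -0. ] [-0.04 -0.05 -0.04] [ 0.47  0.51  1.51  0.    1.11 -0.96]
```

>>> servo_tool:
  turn:
    - [0,0,0]
    - [0,0,0]
    - [0,0,0]
    - [0,0,0]
    - [0,0,0]
  dp:
    - [0,-1,0]
    - [0,-4,0]
    - [0,-5,0]
    - [0,-5,0]
    - [0,0,0]
  grip: [1,1,1,1,1]

```text
time_s: 26.0
eef_pos: [0.519, 0.3946, 0.255]
eef_rot: [0.707, -0.704, 0.047, -0.051]
force: [-0.3, 0.2, -1.0]
gripper_width: 0.0107
```

>>> servo_tool:
  turn:
    - [0,-4,0]
    - [0,-4,0]
    - [0,0,0]
    - [0,0,0]
    - [0,0,0]
  dp:
    - [0.6,0,-5]
    - [0.8,0,-5]
    - [1.4,0,-5]
    - [1.4,0,-5]
    - [0,0,0]
  grip: [1,1,1,1,1]

```text
time_s: 26.62
eef_pos: [0.55, 0.1889, 0.2527]
eef_rot: [0.708, -0.706, -0.004, 0.001]
force: [-0.3, 0.4, -1.2]
gripper_width: 0.0112
```

Run:
```python
from h import *
go((.575,.187,.24),90);s=status.get_state();print(np.round(s["force"],1),np.round(s["qpos"],2))
T=shot("top","t10");S=shot("side","s10")
b=cv2.resize(S[160:380,240:400],None,fx=3.5,fy=3.5,interpolation=cv2.INTER_CUBIC)[:600];a=cv2.resize(T[215:275,230:300],None,fx=3.4,fy=3.4)
o=np.zeros((600,800,3),np.uint8);o[:,:560]=b[:600];o[:204,562:800]=a;cv2.imwrite("pics/v10.png",o)
```

```text
dp cm tool [ 2.5   1.28 -0.21] world mm [ 25.   -1.9 -12.7]
   turn [-0.2  0.4  0.3] | 0.5
   turn [   0.4 -179.6    0.3] | 179.6
[-0.3  0.4 -1.2] [ 0.13  0.19  1.6   0.    1.34 -1.45]
```

View pics/v10.png

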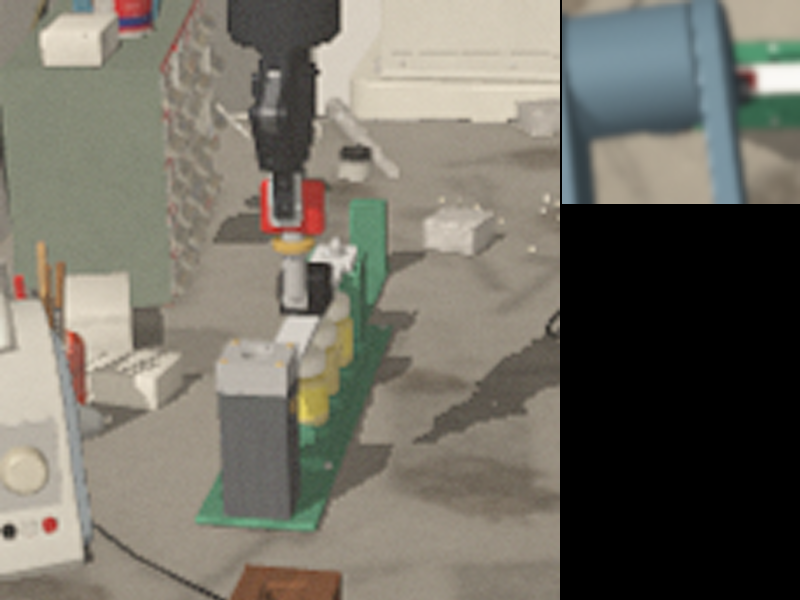

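Run:
```python
from h import *
S=cv2.imread("pics/s10.png");H=cv2.cvtColor(S,cv2.COLOR_BGR2HSV)
m=(((H[...,0]<6)|(H[...,0]>174))&(H[...,1]>150)&(H[...,2]>70))
for y in range(208,230,2):
    x=np.where(m[y,300:345])[0]+300; print(y,x.min() if len(x) else None,x.max() if len(x) else None,end="; ")
y=cv2.inRange(H,(12,110,100),(30,255,255));y[:222]=0;y[236:]=0;y[:,:305]=0;y[:,340:]=0
for b in blobs(y,8)[0]: print("\ncollar",b[:2])
print("shaft R",S[236:246:2,312:336,2])
s=status.get_state();p=np.array(s["eef_pos"])
for d in(0,-.003,-.005): 
    for zz in(.006+.019+.0,.0,-.04): pass
    print(d,"grip bottom/collar/shaft col",pix("side",[p+[d,0,-.033],p+[d,0,-.041],p+[d,0,-.055]]).round(1).tolist())
print("lock top side corners", pix("side",[[.575,.187,.126],[.55,.210,.126],[.60,.210,.126],[.55,.164,.126],[.6,.164,.126]]).round(1).tolist())
g=S[250:275,298:330,1];print(g)
```

```text
208 None None; 210 None None; 212 315 331; 214 315 331; 216 315 331; 218 315 331; 220 315 331; 222 315 331; 224 315 331; 226 318 331; 228 None None; 
collar ([318, 227, 12, 5, 37], [323.73, 229.49])
shaft R [[150 154 154 152 150 156 153 150 153 177 187 184 179 163 136  89  52  58
   54  51  58  42  86 170]
 [151 150 154 151 152 152 153 128  97 163 189 186 176 166 135  98  62  63
   67  65  57  52  86 174]
 [150 154 152 153 153 153 148 106  97 162 189 186 180 163 142  93  57  59
   67  56  56  53  95 145]
 [151 151 149 148 150 150 140  99  90 163 188 186 179 166 146 100  56  57
   57  58  56  52  65 105]
 [156 156 154 154 153 151 142  97 113 178 186 179 173 162 153 137  49  53
   62  62  50  48  56 115]]
0 grip bottom/collar/shaft col [[322.1, 225.6], [322.2, 228.7], [322.4, 234.2]]
-0.003 grip bottom/collar/shaft col [[323.3, 225.6], [323.4, 228.8], [323.6, 234.2]]
-0.005 grip bottom/collar/shaft col [[324.2, 225.7], [324.2, 228.8], [324.4, 234.3]]
lock top side corners [[313.3, 260.3], [321.4, 264.3], [301.5, 263.3], [324.9, 257.3], [305.6, 256.4]]
[[144 149 149 148 149 147 145 144 
[... 2591 characters left out ...]
9 104  86  63 103 133 134 137 140]
 [150 148 146 158 176 175 182 181 180 182 181 180 180 180 180 181 182 180
  179 177 180 182 182 169  95  64  68 112 152 147 148 148]
 [149 147 148 151 161 165 181 183 183 181 176 178 185 182 183 183 183 184
  181 182 183 183 185 171  79  62  69 119 160 156 155 157]
 [147 148 145 139 120 134 152 165 166 161 149 156 167 165 166 167 167 169
  170 169 169 168 172 161  62  60  83 131 166 163 159 154]
 [149 148 149 144 119 102 104 100 103  98 103 100  98 100 100 105 117 117
  114 116 116 121 127 127  65  72 101 154 178 161 159 156]
 [148 149 148 147 119 105 103 104 105 102 102 104 104 100 106 108 101 105
  103 104 101 102 102  92  81  87  97 154 198 157 159 159]]
```

>>> servo_tool:
  turn:
    - [-0.2,0.4,0.3]
    - [0,0,0]
    - [0,0,0]
  dp:
    - [2.8,1,-0.2]
    - [0,1.5,0]
    - [0,0,0]
  grip: [1,1,1]

```text
time_s: 27.1
eef_pos: [0.5754, 0.1942, 0.226]
eef_rot: [0.708, -0.706, -0.001, 0.004]
force: [0.1, 0.4, -1.2]
gripper_width: 0.0109
```

Run:
```python
from h import *
for f in("top0","t5"):
    T=cv2.imread(f"pics/{f}.png");g=T[:,:,1].astype(float);ys,xs=np.mgrid[0:480,0:640]
    k=(abs(xs-269)<=4)&(abs(ys-237.3)<=4);w=np.clip(170-g,0,None)*k
    c=(float((w*xs).sum()/w.sum()),float((w*ys).sum()/w.sum()));print(c,onz("top",c,.126).round(4))
print(T[228:248,259:280,1])
go((.578,.187,.217),90)
S=shot("side","s11");H=cv2.cvtColor(S,cv2.COLOR_BGR2HSV)
m=(((H[...,0]<6)|(H[...,0]>174))&(H[...,1]>150)&(H[...,2]>70));m[:,:295]=0;m[:,340:]=0;m[:200]=0;m[275:]=0
for b in blobs(m,8)[0]: print("red",b[:2])
y=cv2.inRange(H,(12,110,100),(30,255,255));y[:222]=0;y[260:]=0;y[:,:295]=0;y[:,330:]=0
for b in blobs(y,8)[0]: print("collar",b[:2])
```

```text
(269.0715667311412, 237.1610251450677) [0.5763 0.1864 0.126 ]
(269.07053140096616, 237.1550724637681) [0.5763 0.1864 0.126 ]
[[174 174 174 174 174 170 169 168 169 168 165 164 164 164 163 163 159 155
  153 151 153]
 [174 174 176 181 181 179 177 177 177 177 177 176 175 177 178 177 172 163
  154 152 153]
 [174 174 178 188 191 190 191 192 193 194 196 195 194 195 196 193 185 169
  151 147 151]
 [174 174 181 192 197 197 201 204 204 206 207 207 206 207 206 201 192 172
  142 135 146]
 [174 175 182 194 201 203 206 208 207 206 208 207 208 210 210 207 199 172
  131 118 135]
 [173 174 181 195 205 207 209 205 198 192 190 192 197 205 209 209 201 173
  125 101 117]
 [171 173 180 194 206 210 207 193 175 159 153 157 171 191 204 210 203 175
  125  91  98]
 [170 171 177 191 205 209 200 174 142 118 108 112 133 167 196 208 203 176
  128  88  85]
 [168 169 174 189 203 207 191 155 112  86  77  80 102 146 187 206 203 177
  129  87  81]
 [167 168 172 186 201 205 187 145 100  74  69  72  92 138 185 206 203 176
  128  86  80]
 [165 166 171 185 201 206 190 151 106  78  70  76 102 147 188 207 203 176
  128  85  
[... 371 characters left out ...]
50 172 192 202 208 210 210 209 210 210 208 209 209 208 197 170
  120  75  72]
 [140 139 146 166 182 188 194 198 197 198 199 198 196 196 196 192 182 161
  115  74  75]
 [145 142 145 156 162 162 162 161 160 161 164 163 159 158 158 154 147 132
   99  70  76]
 [151 146 145 146 145 138 131 122 114 114 117 114 109 107 106 105 101  94
   79  70  83]
 [155 150 145 141 139 136 131 121 109 102  99  95  91  88  87  87  85  84
   83  84  91]]
dp cm tool [ 0.26  0.9  -0.73] world mm [ 2.6 -7.2 -9. ]
   turn [-0.1  0.5 -0.2] | 0.5
   turn [  -0.3 -179.5    0.2] | 179.5
red ([304, 223, 6, 14, 23], [305.17, 230.3])
red ([315, 222, 7, 16, 84], [318.29, 229.88])
collar ([308, 238, 12, 5, 40], [313.23, 240.2])
```

Run:
```python
from h import *
p=np.array(status.get_state()["eef_pos"])
for d in(0,-.002,-.004): print(d,pix("side",[p+[d,0,-.041]]).round(2).tolist())
```

```text
0 [[311.53, 238.63]]
-0.002 [[312.33, 238.66]]
-0.004 [[313.13, 238.69]]
```

>>> servo_tool:
  turn:
    - [-0.1,0.5,-0.2]
    - [0,0,0]
    - [0,0,0]
  dp:
    - [0.4,0.7,-0.75]
    - [0,0,0]
    - [0,0,0]
  grip: [1,1,1]

```text
time_s: 27.52
eef_pos: [0.5797, 0.1874, 0.2208]
eef_rot: [0.707, -0.707, -0.001, -0.001]
force: [0.1, 0.3, -0.7]
gripper_width: 0.0113
```

Run:
```python
from h import *
go((.5795,.187,.217),90)
```

```text
dp cm tool [-0.02  0.37 -0.04] world mm [-0.2 -0.4 -3.8]
   turn [-0.   0.   0.2] | 0.2
   turn [ 3.0e-01 -1.8e+02  1.0e-01] | 180.0
```

Descend gently in steps, watching force.

>>> servo_tool:
  turn:
    - [0,0,0]
    - [0,0,0]
    - [0,0,0]
    - [0,0,0]
  dp:
    - [0,0.4,0]
    - [0,0.3,0]
    - [0,0.3,0]
    - [0,0,0]
  grip: [1,1,1,1]

```text
time_s: 28.02
eef_pos: [0.5797, 0.1873, 0.2105]
eef_rot: [0.707, -0.707, -0.001, -0.001]
force: [0.5, -0.2, -1.5]
gripper_width: 0.0111
```

>>> servo_tool:
  turn:
    - [0,0,0]
    - [0,0,0]
    - [0,0,0]
    - [0,0,0]
  dp:
    - [0,0.4,0]
    - [0,0.3,0]
    - [0,0.3,0]
    - [0,0,0]
  grip: [1,1,1,1]

```text
time_s: 28.52
eef_pos: [0.5797, 0.1873, 0.1996]
eef_rot: [0.707, -0.707, -0.001, -0.001]
force: [0.3, 0.1, -0.9]
gripper_width: 0.0111
```

>>> servo_tool:
  turn:
    - [0,0,0]
    - [0,0,0]
    - [0,0,0]
  dp:
    - [0,0.3,0]
    - [0,0.2,0]
    - [0,0,0]
  grip: [1,1,1]

```text
time_s: 28.9
eef_pos: [0.5798, 0.1873, 0.1944]
eef_rot: [0.707, -0.707, -0.001, -0.001]
force: [0.1, -0.7, -0.7]
gripper_width: 0.0108
```

>>> servo_tool:
  turn:
    - [0,0,0]
    - [0,0,0]
    - [0,0,0]
  dp:
    - [0,0.2,0]
    - [0,0.1,0]
    - [0,0,0]
  grip: [1,1,1]

```text
time_s: 29.28
eef_pos: [0.58, 0.1873, 0.1913]
eef_rot: [0.707, -0.707, -0.001, -0.001]
force: [0.8, -0.4, -1.4]
gripper_width: 0.0112
```

>>> servo_tool:
  turn:
    - [0,0,0]
    - [0,0,0]
    - [0,0,0]
  dp:
    - [0,0.2,0]
    - [0,0.1,0]
    - [0,0,0]
  grip: [1,1,1]

```text
time_s: 29.65
eef_pos: [0.58, 0.1872, 0.1882]
eef_rot: [0.707, -0.707, -0.001, -0.001]
force: [0.5, -0.3, -1.1]
gripper_width: 0.0111
```

>>> servo_tool:
  turn:
    - [0,0,0]
    - [0,0,0]
    - [0,0,0]
  dp:
    - [0,0.2,0]
    - [0,0,0]
    - [0,0,0]
  grip: [1,1,1]

```text
time_s: 30.02
eef_pos: [0.58, 0.1872, 0.186]
eef_rot: [0.707, -0.707, -0.001, -0.001]
force: [0.2, -0.9, -0.4]
gripper_width: 0.0107
```

>>> servo_tool:
  turn:
    - [0,0,0]
    - [0,0,0]
    - [0,0,0]
  dp:
    - [0,0.15,0]
    - [0,0.1,0]
    - [0,0,0]
  grip: [1,1,1]

```text
time_s: 30.4
eef_pos: [0.5806, 0.1873, 0.185]
eef_rot: [0.707, -0.707, -0.002, -0.002]
force: [0.1, -0.3, -0.7]
gripper_width: 0.011
```

Run:
```python
from h import *
s=status.get_state();print(np.round(s["force"],2),np.round(s["ft_torque"],3),np.round(s["eef_pos"],4),np.round(s["qpos"],2))
S=shot("side","s12")
cv2.imwrite("pics/v12.png",cv2.resize(S[200:290,280:360],None,fx=6,fy=6,interpolation=cv2.INTER_CUBIC))
```

```text
[ 0.05 -0.3  -0.65] [-0.038  0.005  0.002] [0.5806 0.1873 0.185 ] [ 0.12  0.32  1.58  0.    1.23 -1.45]
```

View pics/v12.png

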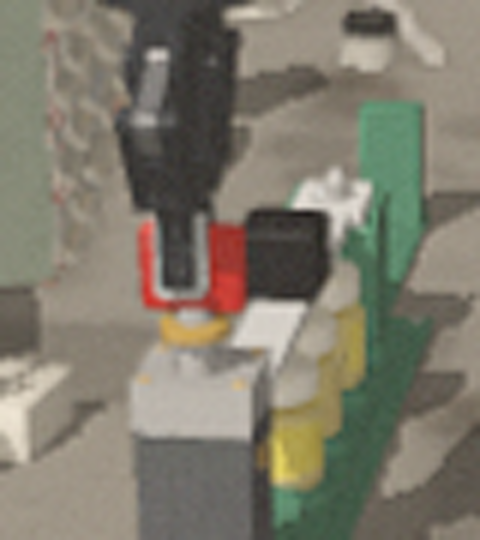

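Run:
```python
from h import *
for f,p in(("s10",(.55,.1889,.2527)),("s11",(.5754,.1942,.226)),("s12",(.5806,.1873,.185))):
    S=cv2.imread(f"pics/{f}.png");H=cv2.cvtColor(S,cv2.COLOR_BGR2HSV)
    c=pix("side",[np.array(p)+[-.004,0,-.041]])[0]
    y=cv2.inRange(H,(12,110,100),(30,255,255));u,v=int(c[0]),int(c[1]);k=np.zeros_like(y);k[v-8:v+9,u-10:u+11]=1
    m=(((H[...,0]<6)|(H[...,0]>174))&(H[...,1]>150)&(H[...,2]>70));k2=np.zeros(m.shape,bool);k2[v-25:v+5,u-14:u+15]=1
    r=np.argwhere(m&k2)
    print(f,"pred",c.round(1),"obs collar",[b[:2] for b in blobs(y*k,8)[0]],"red rows",r[:,0].min(),r[:,0].max(),"cols",r[:,1].min(),r[:,1].max())
```

```text
s10 pred [323.7 228.4] obs collar [([318, 227, 12, 5, 37], [323.73, 229.49])] red rows 212 226 cols 315 332
s11 pred [313.4 239.1] obs collar [([308, 238, 12, 5, 40], [313.23, 240.2])] red rows 222 237 cols 304 321
s12 pred [312.4 253.6] obs collar [([307, 252, 11, 5, 34], [312.18, 254.68])] red rows 237 251 cols 304 320
```

>>> servo_tool:
  turn:
    - [0,0,0]
    - [0,0,0]
  dp:
    - [0,0.2,0]
    - [0,0.1,0]
  grip: [1,1]

```text
time_s: 30.7
eef_pos: [0.5811, 0.1874, 0.1848]
eef_rot: [0.707, -0.707, -0.003, -0.002]
force: [-4.6, -0.4, 5.9]
gripper_width: 0.0109
```

>>> servo_tool:
  turn:
    - [0,0,0]
    - [0,0,0]
  dp:
    - [0,0.2,0]
    - [0,0.1,0]
  grip: [1,1]

```text
time_s: 30.95
eef_pos: [0.5811, 0.1875, 0.1848]
eef_rot: [0.707, -0.707, -0.003, -0.002]
force: [-3.8, -1.7, 4.7]
gripper_width: 0.0112
```

>>> servo_tool:
  turn:
    - [0,0,0]
    - [0,-8,0]
    - [0,-8,0]
    - [0,-8,0]
    - [0,0,0]
  dp:
    - [-0.1,-0.1,0]
    - [0,0,0.06]
    - [0,0,0.06]
    - [0,0,0.06]
    - [0,0,0]
  grip: [1,1,1,1,1]
  grip_force: 90

```text
time_s: 31.58
eef_pos: [0.5801, 0.1887, 0.1849]
eef_rot: [-0.69, 0.692, 0.154, -0.148]
force: [-0.5, -0.2, 2.1]
gripper_width: 0.0107
```

```bash
cat >> h.py <<'E'
def st():
    s=status.get_state();r=Rt(s["eef_rot"]).as_matrix();z=r[:,2];p=np.array(s["eef_pos"])
    print("yaw",np.degrees(np.arctan2(z[1],z[0])).round(1),"tilt",np.degrees(r[:2,1]).round(1),"p",p.round(4),"axis",(p+r@[-.0045,0,0]).round(4),"F",np.round(s["force"],1),"T",np.round(s["ft_torque"],3),"q6",round(s["qpos"][5],2),"w",round(s["gripper_width"],4))
E
python3 -c "
from h import *
st()"
```

```text
yaw 114.7 tilt [ 0.5 -0. ] p [0.5801 0.1887 0.1849] axis [0.576  0.1868 0.1849] F [-0.5 -0.2  2.1] T [-0.078  0.12  -0.034] q6 -1.88 w 0.0107
```

>>> servo_tool:
  turn:
    - [0,-8,0]
    - [0,-8,0]
    - [0,-8,0]
    - [0,0,0]
  dp:
    - [0,0,0.06]
    - [0,0,0.06]
    - [0,0,0.06]
    - [0,0,0]
  grip: [1,1,1,1]

```text
time_s: 32.08
eef_pos: [0.5789, 0.1904, 0.1849]
eef_rot: [-0.644, 0.646, 0.293, -0.288]
force: [-0.1, -0.5, 2.2]
gripper_width: 0.0104
```

```bash
python3 -c "
from h import *
st();go((.5755+.0045*.743,.187+.0045*.669,.1855))"
```

```text
yaw 138.6 tilt [0.4 0. ] p [0.5789 0.1904 0.1849] axis [0.5759 0.1871 0.1849] F [-0.1 -0.5  2.2] T [-0.122  0.121 -0.043] q6 -2.29 w 0.0104
dp cm tool [-0.03 -0.06 -0.03] world mm [-0.  -0.4  0.6]
```

>>> servo_tool:
  turn:
    - [0,-8,0]
    - [0,-8,0]
    - [0,-6,0]
    - [0,0,0]
  dp:
    - [0,0,0.06]
    - [0,0,0.06]
    - [0,0,0.05]
    - [0,0,0]
  grip: [1,1,1,1]

```text
time_s: 32.58
eef_pos: [0.5772, 0.1915, 0.1849]
eef_rot: [-0.578, 0.58, 0.408, -0.403]
force: [-0.6, -0.2, 1.4]
gripper_width: 0.0105
```

Run:
```python
from h import *
st()
S=shot("side","s13");T=shot("top","t13")
b=cv2.resize(S[225:285,290:350],None,fx=7,fy=7,interpolation=cv2.INTER_CUBIC);a=cv2.resize(T[215:260,250:310],None,fx=6,fy=6,interpolation=cv2.INTER_CUBIC)
o=np.zeros((420,790,3),np.uint8);o[:,:420]=b;o[:270,425:785]=a;cv2.imwrite("pics/v13.png",o)
```

```text
yaw 160.0 tilt [0.4 0.1] p [0.5772 0.1915 0.1849] axis [0.5757 0.1873 0.1849] F [-0.6 -0.2  1.4] T [-0.126  0.093 -0.049] q6 -2.67 w 0.0105
```

View pics/v13.png

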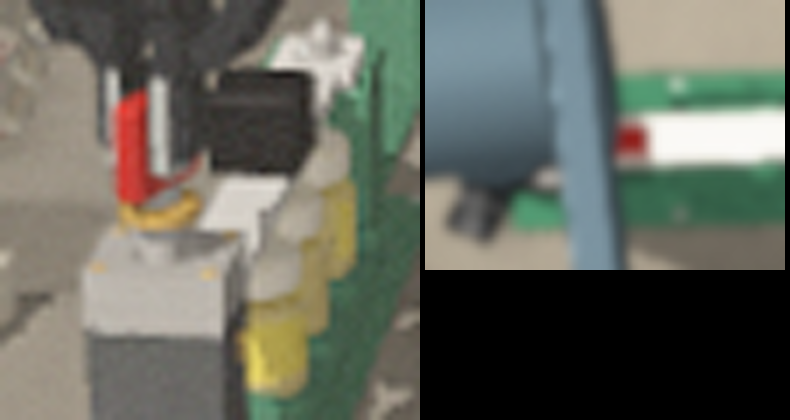

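>>> servo_tool:
  turn:
    - [0,-5,0]
    - [0,-4,0]
    - [0,0,0]
  dp:
    - [0,0,0.04]
    - [0,0,0.03]
    - [0,0,0]
  grip: [1,1,1]

```text
time_s: 33.05
eef_pos: [0.5765, 0.1917, 0.1849]
eef_rot: [-0.546, 0.548, 0.45, -0.446]
force: [-1.1, -0.5, 1.4]
gripper_width: 0.0108
```

```bash
python3 -c "
from h import *
st()"
```

```text
yaw 168.7 tilt [0.4 0.1] p [0.5765 0.1917 0.1849] axis [0.5756 0.1873 0.1849] F [-1.1 -0.5  1.4] T [-0.099  0.168 -0.055] q6 -2.82 w 0.0108
```

>>> servo_tool:
  turn:
    - [0,-4,0]
    - [0,-3,0]
    - [0,0,0]
  dp:
    - [0,0,0.03]
    - [0,0,0.02]
    - [0,0,0]
  grip: [1,1,1]

```text
time_s: 33.42
eef_pos: [0.5759, 0.1918, 0.1849]
eef_rot: [-0.519, 0.522, 0.481, -0.477]
force: [-0.5, 0.1, 1.7]
gripper_width: 0.0109
```

```bash
python3 -c "
from h import *
st()"
```

```text
yaw 175.2 tilt [0.4 0.1] p [0.5759 0.1918 0.1849] axis [0.5755 0.1873 0.1849] F [-0.5  0.1  1.7] T [-0.123  0.183 -0.062] q6 -2.93 w 0.0109
```

>>> servo_tool:
  turn:
    - [0,-3,0]
    - [0,0,0]
  dp:
    - [0,0,0.02]
    - [0,0,0]
  grip: [1,1]

```text
time_s: 33.67
eef_pos: [0.5757, 0.1918, 0.1849]
eef_rot: [-0.508, 0.51, 0.493, -0.489]
force: [-0.4, -0.6, 2.9]
gripper_width: 0.0105
```

```bash
python3 -c "
from h import *
st()"
```

```text
yaw 177.9 tilt [0.3 0.1] p [0.5757 0.1918 0.1849] axis [0.5755 0.1873 0.1849] F [-0.4 -0.6  2.9] T [-0.049  0.222 -0.089] q6 -2.98 w 0.0105
```

>>> servo_tool:
  turn:
    - [0,-2,0]
    - [0,0,0]
  dp:
    - [0,0,0.01]
    - [0,0,0]
  grip: [1,1]

```text
time_s: 33.92
eef_pos: [0.5755, 0.1919, 0.1849]
eef_rot: [-0.499, 0.502, 0.501, -0.498]
force: [-1.0, -0.5, 2.1]
gripper_width: 0.0108
```

```bash
python3 -c "
from h import *
st()"
```

```text
yaw 179.9 tilt [0.3 0.1] p [0.5755 0.1919 0.1849] axis [0.5755 0.1874 0.1849] F [-1.  -0.5  2.1] T [-0.127  0.223 -0.081] q6 -3.01 w 0.0108
```

>>> servo_tool:
  turn:
    - [0,-2.5,0]
    - [0,-1,0]
  dp:
    - [0,0,0.01]
    - [0,0,0]
  grip: [1,1]

```text
time_s: 34.17
eef_pos: [0.5753, 0.1918, 0.1849]
eef_rot: [-0.484, 0.486, 0.516, -0.513]
force: [-1.3, -0.9, 2.0]
gripper_width: 0.0106
```

Run:
```python
from h import *
st()
S=shot("side","s14")
cv2.imwrite("pics/v14.png",cv2.resize(S[225:285,290:350],None,fx=9,fy=9,interpolation=cv2.INTER_CUBIC))
```

```text
yaw -176.6 tilt [0.3 0.1] p [0.5753 0.1918 0.1849] axis [0.5756 0.1873 0.1849] F [-1.3 -0.9  2. ] T [-0.123  0.303 -0.151] q6 -3.07 w 0.0106
```

>>> servo_tool:
  turn:
    - [0,3,0]
    - [0,0,0]
    - [0,0,0]
    - [0,0,0]
    - [0,0,0]
  dp:
    - [0,0,0]
    - [0,-1,0]
    - [0,-2,0]
    - [0,-2,0]
    - [0,-3,0]
  grip: [1,1,1,1,1]

```text
time_s: 34.85
eef_pos: [0.5737, 0.1917, 0.2669]
eef_rot: [-0.498, 0.498, 0.502, -0.501]
force: [0.9, 0.6, -1.0]
gripper_width: 0.0106
```

```bash
python3 -c "
from h import *
st()"
```

```text
yaw -179.6 tilt [0.1 0.1] p [0.5737 0.1917 0.2669] axis [0.5737 0.1872 0.2669] F [ 0.9  0.6 -1. ] T [ 0.02  -0.096  0.004] q6 -3.02 w 0.0106
```

>>> servo_tool:
  turn:
    - [0,9.8,0]
    - [0,9.8,0]
    - [0,9.8,0]
    - [0,9.8,0]
    - [0,9.8,0]
  dp:
    - [0,0,0]
    - [0,0,0]
    - [0,0,0]
    - [0,0,0]
    - [0,0,0]
  grip: [1,1,1,1,1]

```text
time_s: 35.48
eef_pos: [0.5763, 0.1928, 0.2793]
eef_rot: [-0.664, 0.665, 0.247, -0.237]
force: [-0.4, 0.8, -1.3]
gripper_width: 0.0105
```

>>> servo_tool:
  turn:
    - [0,9.8,0]
    - [0,9.8,0]
    - [0,9.8,0]
    - [0,9.8,0]
    - [0,9.6,0]
  dp:
    - [0,0,0]
    - [0,0,0]
    - [0,0,0]
    - [0,0,0]
    - [0,0,0]
  grip: [1,1,1,1,1]

```text
time_s: 36.1
eef_pos: [0.5768, 0.1936, 0.2875]
eef_rot: [0.707, -0.702, 0.056, -0.07]
force: [-0.1, 0.1, -0.5]
gripper_width: 0.0102
```

```bash
python3 -c "
from h import *
st();go((.5202,.3955,.24),82.3)"
```

```text
yaw 79.8 tilt [1.2 0.3] p [0.5768 0.1936 0.2875] axis [0.5724 0.1944 0.2874] F [-0.1  0.1 -0.5] T [-0.016  0.     0.023] q6 -1.26 w 0.0102
dp cm tool [-9.25  4.74 18.82] world mm [-56.6 201.9 -47.5]
   turn [-0.5 -2.5  1.2] | 2.8
   turn [ -1.8 177.5  -0.8] | 177.5
```

>>> servo_tool:
  turn:
    - [-0.5,-2.5,1.2]
    - [0,0,0]
    - [0,0,0]
    - [0,0,0]
    - [0,0,0]
  dp:
    - [-2.2,1,4.7]
    - [-2.2,1,4.7]
    - [-2.1,1,4.7]
    - [-2,1,4.7]
    - [0,0,0]
  grip: [1,1,1,1,1]

```text
time_s: 36.72
eef_pos: [0.5208, 0.3976, 0.2549]
eef_rot: [0.707, -0.704, 0.046, -0.05]
force: [0.9, -0.4, -0.9]
gripper_width: 0.011
```

Run:
```python
from h import *
st();go((.5202,.3955,.16),82.3)
T=shot("top","t15");cv2.imwrite("pics/v15.png",cv2.resize(T[222:252,252:312],None,fx=10,fy=10,interpolation=cv2.INTER_CUBIC))
```

```text
yaw 82.2 tilt [0.4 0.2] p [0.5208 0.3976 0.2549] axis [0.5163 0.3983 0.2549] F [ 0.9 -0.4 -0.9] T [0.06  0.009 0.022] q6 -0.96 w 0.011
dp cm tool [-0.08  9.49 -0.25] world mm [ -0.6  -2.1 -94.9]
   turn [-0.2 -0.1  0.3] | 0.4
   turn [ -0.5 179.9  -0.3] | 179.9
```

View pics/v15.png

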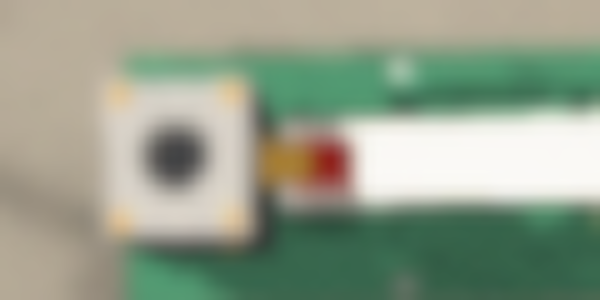

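Run:
```python
from h import *
T=cv2.imread("pics/t15.png");print(T[237:240,274:292].astype(int).tolist())
for u in(282,283,284): print(u,onz("top",(u,238),.1).round(4))
P=cv2.imread("pics/t9.png");print("before",P[237:240,274:292].astype(int).tolist())
```

```text
[[[197, 207, 213], [194, 203, 210], [167, 179, 186], [121, 142, 157], [74, 122, 152], [57, 122, 159], [62, 126, 164], [61, 124, 164], [55, 109, 159], [46, 78, 151], [39, 50, 146], [50, 53, 147], [98, 103, 161], [173, 182, 205], [229, 235, 240], [242, 247, 248], [245, 248, 250], [245, 248, 250]], [[198, 208, 214], [193, 204, 210], [167, 179, 186], [120, 142, 157], [74, 125, 156], [55, 125, 163], [53, 126, 166], [53, 124, 165], [45, 108, 158], [35, 75, 149], [28, 43, 145], [39, 44, 146], [91, 96, 160], [170, 178, 205], [229, 235, 240], [243, 247, 249], [245, 249, 250], [245, 249, 250]], [[199, 209, 215], [194, 204, 211], [167, 178, 185], [119, 139, 154], [76, 121, 149], [65, 122, 156], [73, 129, 164], [69, 124, 164], [60, 108, 159], [52, 80, 151], [50, 61, 149], [57, 62, 150], [97, 103, 163], [172, 179, 206], [229, 235, 240], [243, 247, 249], [245, 248, 250], [245, 248, 250]]]
282 [0.5747 0.1466 0.1   ]
283 [0.5747 0.1433 0.1   ]
284 [0.5746 0.14   0.1   ]
before [[[196, 205, 212], [193, 202, 208], [167, 176, 181], [121, 128, 131], [84, 89, 87], [102, 109, 107], [125, 132, 148], [102, 107, 154], [61, 65, 148], [42, 45, 145], [38, 41, 144], [49, 52, 146], [98, 103, 161], [172, 179, 203], [228, 234, 239], [242, 246, 248], [244, 248, 249], [244, 248, 249]], [[196, 206, 212], [192, 202, 208], [167, 176, 181], [121, 127, 130], [84, 90, 87], [103, 111, 108], [127, 133, 148], [99, 104, 153], [53, 56, 145], [29, 33, 143], [26, 31, 143], [40, 44, 145], [91, 96, 159], [169, 177, 203], [228, 234, 239], [242, 246, 248], [244, 248, 249], [245, 248, 250]], [[198, 208, 214], [192, 202, 208], [166, 175, 180], [121, 127, 130], [84, 90, 87], [104, 112, 109], [129, 135, 150], [105, 110, 156], [64, 68, 148], [49, 53, 146], [48, 53, 146], [56, 61, 148], [96, 102, 162], [170, 178, 204], [228, 233, 239], [242, 246, 248], [244, 248, 249], [244, 248, 249]]]
```

>>> servo_tool:
  turn:
    - [0,0,0.2]
    - [0,0,0]
    - [0,0,0]
    - [0,0,0]
  dp:
    - [-0.1,5,-0.2]
    - [0,3.5,0]
    - [0,0,0]
    - [0,0,0]
  grip: [1,1,1,1]

```text
time_s: 37.28
eef_pos: [0.526, 0.392, 0.1763]
eef_rot: [0.708, -0.703, 0.045, -0.054]
force: [0.4, 0.4, -0.3]
gripper_width: 0.0102
```

Run:
```python
from h import *
st();go((.5202,.3955,.099),82.3)
```

```text
yaw 82.0 tilt [0.7 0.3] p [0.526  0.392  0.1763] axis [0.5215 0.3927 0.1762] F [ 0.4  0.4 -0.3] T [-0.006  0.038 -0.028] q6 -0.97 w 0.0102
dp cm tool [-0.72  7.72  0.21] world mm [ -5.8   3.5 -77.3]
   turn [-0.4 -0.3  0.7] | 0.9
   turn [ -1.1 179.7  -0.7] | 179.7
```

>>> servo_tool:
  turn:
    - [-0.4,-0.3,0.7]
    - [0,0,0]
    - [0,0,0]
  dp:
    - [-0.7,1.5,0.2]
    - [0,0,0]
    - [0,0,0]
  grip: [1,1,1]

```text
time_s: 37.65
eef_pos: [0.5212, 0.3956, 0.1645]
eef_rot: [0.706, -0.705, 0.046, -0.049]
force: [-1.0, 1.2, -1.0]
gripper_width: 0.0103
```

Run:
```python
from h import *
st();go((.5202,.3955,.099),82.3)
```

```text
yaw 82.3 tilt [0.2 0.1] p [0.5212 0.3956 0.1645] axis [0.5167 0.3962 0.1644] F [-1.   1.2 -1. ] T [-0.012 -0.026 -0.008] q6 -0.97 w 0.0103
dp cm tool [-0.12  6.54 -0.05] world mm [ -1.   -0.1 -65.5]
   turn [-0.2 -0.   0.2] | 0.3
   turn [ -0.4 180.   -0.3] | 180.0
```

Descend in short steps through the stand mouth.

>>> servo_tool:
  turn:
    - [-0.1,0,0.2]
    - [0,0,0]
    - [0,0,0]
    - [0,0,0]
    - [0,0,0]
  dp:
    - [-0.1,0.8,0]
    - [0,0.6,0]
    - [0,0.6,0]
    - [0,0.5,0]
    - [0,0,0]
  grip: [1,1,1,1,1]

```text
time_s: 38.28
eef_pos: [0.52, 0.3959, 0.1376]
eef_rot: [0.706, -0.705, 0.048, -0.048]
force: [-0.2, 0.2, -1.1]
gripper_width: 0.0107
```

Run:
```python
from h import *
st();go((.5202,.3955,.099),82.3)
```

```text
yaw 82.3 tilt [0.  0.1] p [0.52   0.3959 0.1376] axis [0.5155 0.3965 0.1376] F [-0.2  0.2 -1.1] T [ 0.006 -0.023  0.016] q6 -0.97 w 0.0107
dp cm tool [ 0.03  3.86 -0.04] world mm [  0.2  -0.4 -38.6]
   turn [-0.1 -0.  -0. ] | 0.1
   turn [ 0.0e+00  1.8e+02 -1.0e-01] | 180.0
```

Tip is below the stand's top with no contact. Continue down.

>>> servo_tool:
  turn:
    - [0,0,0]
    - [0,0,0]
    - [0,0,0]
    - [0,0,0]
    - [0,0,0]
  dp:
    - [0,1,0]
    - [0,1,0]
    - [0,0.9,0]
    - [0,0.5,0]
    - [0,0,0]
  grip: [1,1,1,1,1]

```text
time_s: 38.9
eef_pos: [0.5198, 0.3958, 0.1007]
eef_rot: [0.706, -0.705, 0.048, -0.047]
force: [-0.1, 0.8, 0.0]
gripper_width: 0.0106
```

>>> servo_tool:
  turn:
    - [0,0,0]
    - [0,0,0]
    - [0,0,0]
  dp:
    - [0,0.2,0]
    - [0,0.15,0]
    - [0,0,0]
  grip: [1,1,1]

```text
time_s: 39.28
eef_pos: [0.5205, 0.3962, 0.0995]
eef_rot: [0.706, -0.705, 0.047, -0.048]
force: [0.3, 0.4, -1.4]
gripper_width: 0.0106
```

>>> servo_tool:
  turn:
    - [0,0,0]
    - [0,0,0]
    - [0,0,0]
    - [0,0,0]
    - [0,0,0]
  dp:
    - [0,0.1,0]
    - [0,0,0]
    - [0,0,0]
    - [0,0,0]
    - [0,0,0]
  grip: [1,0.4,0,-0.2,-0.2]

```text
time_s: 39.9
eef_pos: [0.5211, 0.3964, 0.0989]
eef_rot: [0.706, -0.705, 0.047, -0.048]
force: [0.4, 0.2, -0.2]
gripper_width: 0.051
```

>>> servo_tool:
  turn:
    - [0,0,0]
    - [0,0,0]
    - [0,0,0]
    - [0,0,0]
    - [0,0,0]
  dp:
    - [0,-3,0]
    - [0,-5,0]
    - [0,-5,0]
    - [-5,-2,0]
    - [-5,0,0]
  grip: [-0.2,-0.2,-0.2,-0.2,-0.2]

```text
time_s: 40.52
eef_pos: [0.4222, 0.4088, 0.2526]
eef_rot: [0.706, -0.705, 0.049, -0.05]
force: [0.1, 1.1, -0.5]
gripper_width: 0.0513
```

>>> servo_tool:
  turn:
    - [0,0,0]
    - [0,0,0]
    - [0,0,0]
  dp:
    - [-5,0,0]
    - [0,0,0]
    - [0,0,0]
  grip: [-0.2,-0.2,-0.2]

```text
time_s: 40.9
eef_pos: [0.369, 0.4166, 0.254]
eef_rot: [0.707, -0.704, 0.047, -0.049]
force: [1.1, 0.3, -0.4]
gripper_width: 0.0515
```

Run:
```python
from h import *
T=shot("top","t16");S=shot("side","s16")
a=cv2.resize(T[205:295,190:460],None,fx=2.9,fy=2.9);b=cv2.resize(S[190:370,250:430],None,fx=1.85,fy=1.85)
o=np.zeros((600,800,3),np.uint8);o[:a.shape[0],:a.shape[1]]=a;o[265:265+b.shape[0],:b.shape[1]]=b[:335];cv2.imwrite("pics/v16.png",o)
```

```text
(no output)
```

View pics/v16.png

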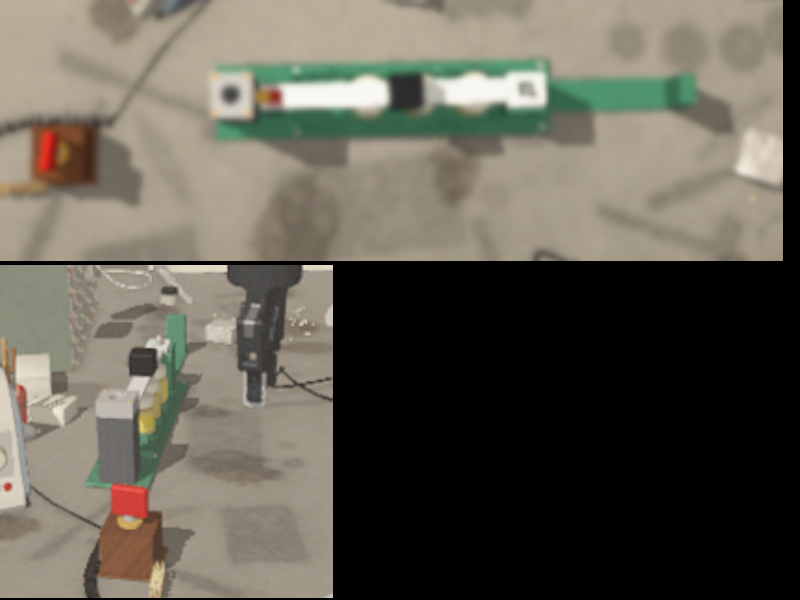

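```bash
python3 -c "
from station import manip
print(manip.finish_job())"
```

```text
the job is handed in; nothing more can be done
None
```

The job is done and handed in at about 41 s of the 200 s allowed.

- **Jars:** I found three stock jars on the bench and no fourth in either camera. They stand upright in pockets 0 to 2, counting from the pin tower.
- **Bar:** I lifted it off its pin, turned it end for end and refitted it. It lies over the jars with its red end on the seat by the lock.
- **Lock:** The key dropped straight into the slot on first entry, so I did not need to feel back and forth for it. I turned it anticlockwise to the stop, where the torque rose from about 0.06 to 0.15 N m.
- **Key:** It is back upright in its stand.

**Last checks:**
- The top camera showed the brass bolt over the bar's red end, about 20 mm out of the lock case.
- The final pictures showed the key upright in the stand, the bar in place and the gripper clear of everything.
- I saw nothing else on the bench move in the views I looked at, but I did not measure the block, carton or brush again.
- No check failed or disagreed, apart from millimetre-level differences between the camera positions and the arm's. The first grip on the bar came out about 1 cm too high, so I released it and gripped again before lifting.

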